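Demagnetise a batch of machine parts

ROBOT

A 6-joint arm with a two-finger parallel gripper is mounted at the origin on the work surface. World frame = base frame: x ahead of the robot, y to its left, z up, the work surface at z = 0. Lengths are in m, angles in rad, forces in N, time in s.
With the tool pointing down it reaches from about 0.15 to 0.775 m from the base axis. Payload 6.1 kg.
Tool frame: the origin (TCP) lies at the very end of the fingers, on their centre line; the grasp point (between the pads) lies 19 mm behind it; z points along the fingers, y is the line along which they close (so a half turn about z gives the same grasp; the last joint's range is limited). The gripper opens to 85 mm and grips with 20 to 120 N. Pads are 22 mm wide; open, the fingers measure 114 mm over their backs; the gripper's body (76 mm by 85 mm) begins 54 mm behind the grasp point. The pads swing forward as they close: fully open they stand 13 mm farther back than shut.
Start: joints at [1.337, 0.126, -0.04, 1.405, 0, 1.571], TCP at [0.122, 0.511, 0.231] pointing down, gripper open.
Joint ranges: [-2.72, 2.72], [-0.95, 1.95], [-1.27, 1.35], [-1.78, 2.02], [-1.46, 1.47], [-3.14, 3.14]. Speed limits (rad/s): [2.39, 2.39, 3.01, 3.14, 3.14, 3.14].

INTERFACE

Orientations are given as a rotation vector (axis times angle).
In Python, from cell import manip, eyes gives the robot as it stands.
- The arm moves only by the tool step_arm, never from a script. Its arguments are lists of equal length, an entry for each row: "rot": the turn, a rotation vector about the tool's x, y, z in degrees, a list of three; "xyz": the shift along the tool's x, y, z in mm, a list of three; "fingers": the closure, from 0 (fully open) to 1 (shut). A call has 1 to 10 rows; each row is the pose to reach, as a shift and turn from the pose commanded when the call began, along the tool's axes at that moment; what a row does not reach only later rows make up. A row lasts 1/12 s, in which the tool goes at most 41.7 mm and 7.16 degrees, less where a joint would pass 70% of its speed; a pose out of reach is approached as far as the arm can. A call with a gripper value outside its range is refused whole. The fingers move at their own pace and stop on an object; the grip force is fixed at half the most. Time passes only in rows, so rows that repeat a pose let the fingers close. It gives the time, the measured TCP pose, the force, the opening and the grip force at its end, in the units of the state.
- manip.observe(): the state, without advancing time (a new reading comes with each control period).
- eyes.snapshot(name): name is "scene" or "top" or "wrist"; returns a dict with "pixels" (480x640x3 uint8, red, green, blue), "intrinsics" (3x3 intrinsics, pixels), "R" (3x3) and "t" (3): a world point X has camera coordinates R X + t; the wrist camera has in their place "mount" (4x4, takes a point from camera to tool coordinates, whose origin is the TCP and whose axes are the flange's). Camera axes: x right, y down, z forward; pixel columns grow to the right and rows downward; lengths in m; the calibration is good to about 2 mm. The wrist camera is an equidistant fisheye: a pixel r from the principal point sees the ray r / f radians off the axis. A picture is of the moment at which its call begins: read the wrist's pose just before it. There is no depth.
- manip.sign_off(): hands the job in; it is judged then, once.
The state is a dict: "clock": time; "joint_positions": joint angles; "qd": joint speeds; "tau": joint torques, N m; "tcp_pos": TCP position; "tool_rot": TCP orientation; "ft_force": force on the tool from outside, world axes, zero at the start; "moment": the same for the moment, N m; "gripper_width": finger opening in m; "grip_force": force on a finger pad.
Only numpy, scipy, OpenCV 4.12 (cv2) and the standard library are available. Lean on these libraries where they do the work, as an engineer would, in place of code of your own. Each camera call takes 0.05 s, during which the arm holds its last target. There are 200 camera calls.

TASK

Clear the spanner off the demagnetiser's plate onto the rubber mat, then put all the loose steel parts from the bench flat on the plate and run two cycles: each time push the black spring plunger right down to its stop, hold it down for two full seconds and let it come all the way up. Afterwards put the parts in the aluminium tray, flat and not stacked, with the spanner left on the mat; never press the plunger while the spanner is still on the plate, and leave the spray can, jar and screwdriver alone.

Things in the scene. Friction and masses are not known exactly. Their poses are not given: they have to be found in the camera images.
- demag: Bench demagnetiser: grey box 250 (x) x 320 (y) x 64 mm high, fixed. Origin at the centre of its underside on the bench. A steel plate with a dark rim fills the -y two thirds of its top; the other third (+y) is the control deck with the plunger.
- plate (a point): Centre of the plate's upper face, 70 mm above the bench, with the axes of the demagnetiser. Usable face inside the rim: 220 (x) x 200 (y) mm; the rim is 5 mm wide and stands 5 mm above the face.
- plunger_top (a point): Centre of the flat top of the plunger's black mushroom head (44 mm across, 18 mm thick), 122 mm above the bench when up; moves with the head.
- plunger (a joint): Plunger travel, m: 0 fully up, 0.020 down at the stop. Spring return; about 4 N to start it and 12 N at the stop.
- bearing: Steel ball bearing with black seals, disc 52 mm across, 17 mm high. May be absent. Loose; origin at the centre of its underside, z up.
- gear: Dark steel spur gear 52 mm across, 18 mm high, with a hub 28 mm across on top reaching 26 mm. May be absent. Loose; origin at the centre of its underside, z up.
- sleeve: Plain steel spacer sleeve standing on end, cylinder 40 mm across, 32 mm high. May be absent. Loose; origin at the centre of its underside, z up.
- nut: Large steel hexagon nut, 46 mm across flats, 53 mm across corners, 22 mm high; flats face its x axis and every 60 degrees from it. May be absent. Loose; origin at the centre of its underside, z up.
- wrench: Steel combination spanner lying along its x axis, 172 mm long: ring head (-x end) 26 mm wide, open jaw (+x end) 30 mm wide, heads 9 mm thick, straight shank 14 mm wide between them whose top is 8 mm above the underside. Starts on the plate. Origin at the middle of its underside.
- tray: Shallow aluminium tray, 200 (x) x 180 (y) x 22 mm high outside, walls 4 mm, fixed. Origin at the centre of its underside.
- tray_in (a point): Centre of the tray's inner floor, axes of the tray.
- mat: Black rubber mat, 130 (x) x 220 (y) x 4 mm, fixed. Origin at the centre of its underside.
- mat_top (a point): Centre of the mat's upper face, axes of the mat.
- spray_can: Bystander: spray can 60 mm across, 180 mm high. Origin at the centre of its underside.
- jar: Bystander: glass jar 64 mm across, 80 mm high. Origin at the centre of its underside.
- screwdriver: Bystander: stubby red-handled screwdriver 110 mm long lying on the bench along its x axis, handle to its -x.

How it is judged:
By the outcome, as a careful person would: the job done as asked, in the order asked, and still so for the second after the job is handed in, with the robot touching nothing.
Of bearing, gear, sleeve, nut only 2 to 3 are there at a start; the rules pass over those that are not, and their reading is None.
At some moment in a run one of bearing, gear, sleeve, nut may be knocked a few centimetres aside while the robot is not near it.
It also fails if it takes over 210 s, if anything falls off the work surface, if the arm or the gripper's body presses on something with over 40 N, if the wrist force passes 120 N, or if a joint passes its speed limit or range.

## Working session

There is one attempt and no reset: what is moved stays moved. The work goes in short steps, Python scripts to look and compute and a tool call to move; the robot and the scene stay as the last step left them, time stands still between calls to the robot, and variables do not carry over. Pictures are saved under pics/ and viewed, at most 14 in all, crops included, and the job is handed in when it is done.

Besides the shell and the picture viewer there is one more tool, called after ">>>" as name(argument=value, ...) on one line, values as JSON. step_arm: Moves the arm, as the interface text tells. Its arguments: {"type":"object","properties":{"rot":{"type":"array","items":{"type":"array","items":{"type":"number"}}},"xyz":{"type":"array","items":{"type":"array","items":{"type":"number"}}},"fingers":{"type":"array","items":{"type":"number"}}},"required":["rot","xyz","fingers"]}

```bash
ls; mkdir -p pics; python3 - <<'E'
from cell import manip, eyes
import cv2
print(manip.observe())
for n in("scene","top"):
    s=eyes.snapshot(n); cv2.imwrite(f"pics/{n}0.png",s["pixels"][:,:,::-1]); print(n,s["intrinsics"],s["R"],s["t"])
E
```

```text
pics
{'clock': 0.0, 'joint_positions': array([ 1.33700128e+00,  1.26374944e-01, -4.06207421e-02,  1.40539030e+00,
        7.84351668e-06,  1.57083083e+00]), 'qd': array([ 0.00132752,  0.00018905, -0.00132998,  0.00051067,  0.00211996,
        0.00132504]), 'tau': array([-2.34872741e-04, -4.35916150e+01,  3.52922165e+01,  1.72434119e-02,
        1.52090325e-05, -3.94741264e-06]), 'tcp_pos': array([0.12153005, 0.51031874, 0.23052529]), 'tool_rot': array([-3.66439752e-01, -3.11995296e+00,  2.47841066e-03]), 'ft_force': array([ 0.62864656, -0.00501913,  0.65924412]), 'moment': array([0.0300992 , 0.01000608, 0.0082186 ]), 'grip_force': 0.0, 'gripper_width': 0.0852361079508268}
scene [[460.53557539   0.         327.53368622]
 [  0.         460.53557539 244.21485884]
 [  0.           0.           1.        ]] [[ 0.86895712  0.49467706  0.01442704]
 [ 0.39444362 -0.67469083 -0.62386418]
 [-0.2988775   0.54780187 -0.78139961]] [-0.45571561 -0.21106535  1.28833513]
top [[474.41011365   0.         317.07046134]
 [  0.         474.41011365 231.74122442]
 [  0.           0.           1.        ]] [[-0.01878373 -0.99979895  0.00701714]
 [-0.97280073  0.01665491 -0.23104406]
 [ 0.23088073 -0.01116615 -0.97291798]] [-0.05541915  0.5907635   1.05039092]
```

View pics/scene0.png

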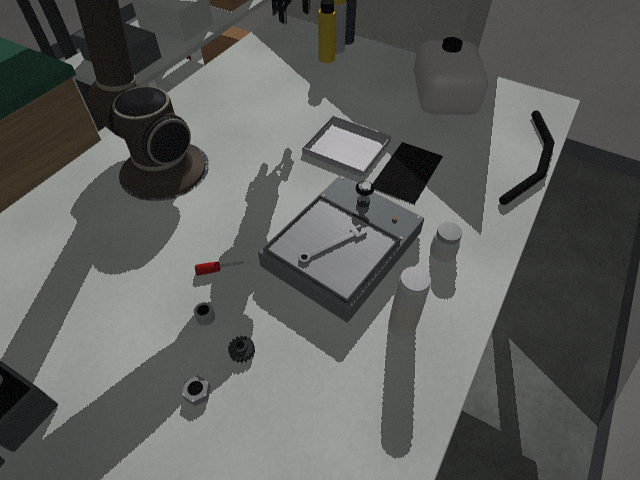

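View pics/top0.png

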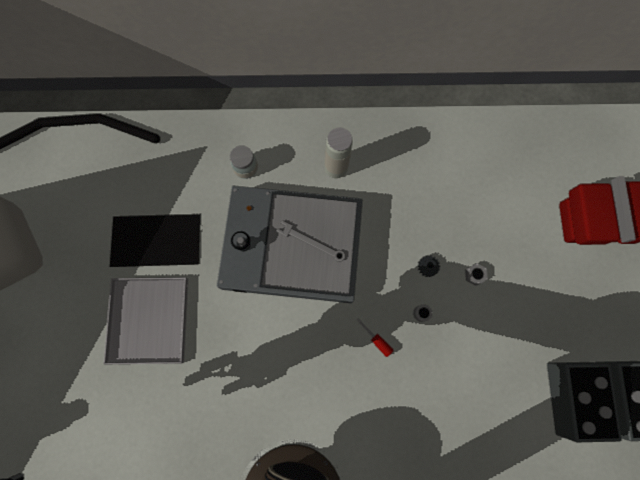

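The scene holds the sleeve (top view 423,313), the gear (429,265) and the nut (477,271). The spanner lies on the plate, ring at (341,255) and jaw at (285,230). The plunger is at (240,240), the mat at (156,240), the tray at (147,320), the screwdriver at (380,343), the can at (340,150) and the jar at (243,160). Next I'll zoom in.

```bash
cat > h.py <<'E'
import numpy as np, cv2
from cell import manip, eyes
def ray(s,p,z):
    K,R,t=map(np.array,(s["intrinsics"],s["R"],s["t"]))
    d=R.T@np.linalg.inv(K)@np.array([p[0],p[1],1.]); c=-R.T@t
    return (c+d*(z-c[2])/d[2])[:2]
def proj(s,X):
    q=np.array(s["R"])@np.array(X)+np.array(s["t"]); q=np.array(s["intrinsics"])@q; return q[:2]/q[2]
E
python3 - <<'E'
from h import *
s=eyes.snapshot("top"); im=s["pixels"][:,:,::-1].copy(); 
big=lambda a,f:cv2.resize(np.clip(a.astype(float)*1.6,0,255).astype(np.uint8),None,fx=f,fy=f,interpolation=cv2.INTER_CUBIC)
a=big(im[240:360,340:500],5)
b=big(im[175:375,95:375],2.85)
cv2.imwrite("pics/a.png",a); cv2.imwrite("pics/b.png",b)
for n,p,z in [("sleeve",(423,313),.032),("gear",(429,265),.026),("nut",(477,271),.022),("ring",(341,255),.079),("jaw",(285,230),.079),("pl",(240,240),.122),("can",(340,138),.18),("jar",(243,155),.08)]:
    print(n,ray(s,p,z).round(3))
E
```

```text
sleeve [ 0.398 -0.312]
gear [ 0.513 -0.336]
nut [ 0.497 -0.452]
ring [ 0.531 -0.12 ]
jaw [0.593 0.009]
pl [0.561 0.107]
can [ 0.777 -0.12 ]
jar [0.782 0.11 ]
```

View pics/a.png

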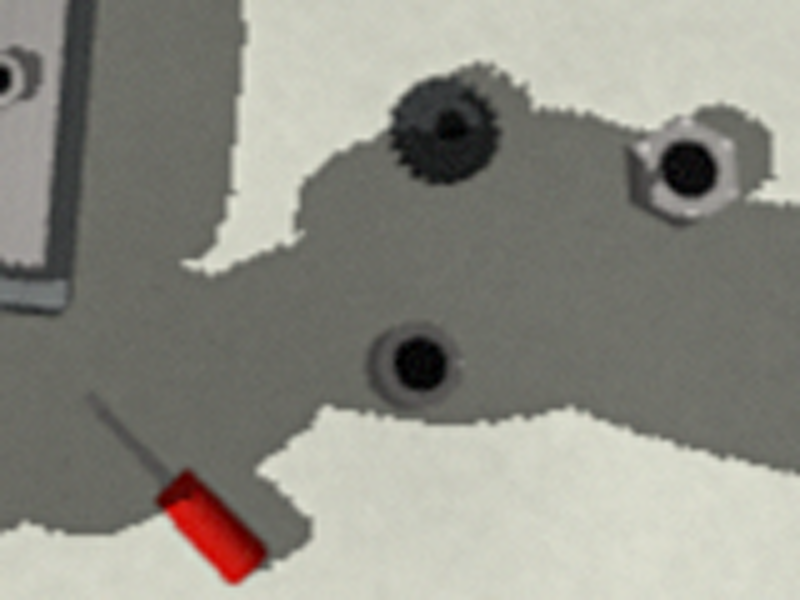

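View pics/b.png

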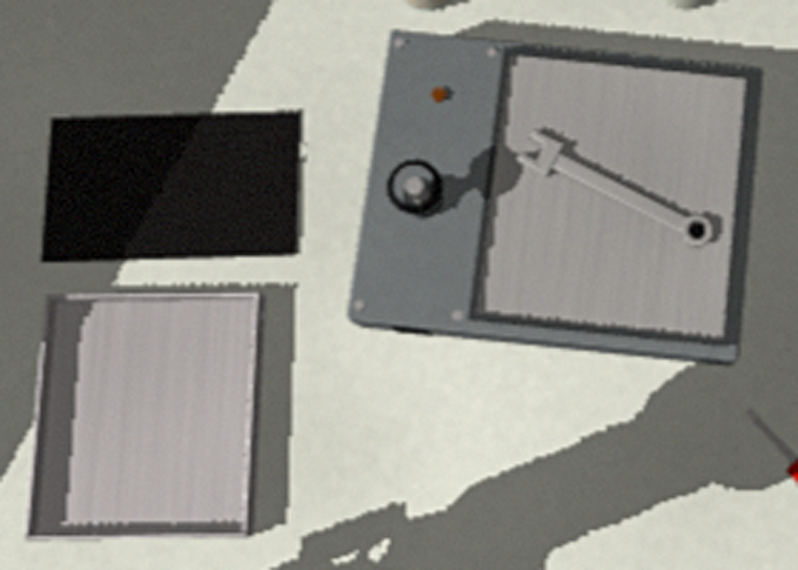

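The crops show clear features. In `a.png` the sleeve hole is at (420,363), the gear bore at (452,124), the nut hole at (689,167), and the screwdriver lies lower left. In `b.png` the spanner ring is at (697,230) and the jaw at (543,150), the plunger is at (414,186), and the tray, mat and demagnetiser corners are all visible.

```bash
python3 - <<'E'
from h import *
s=eyes.snapshot("top"); np.set_printoptions(suppress=True,precision=4)
B=lambda p:(95+(p[0]+.5)/2.85-.5,175+(p[1]+.5)/2.85-.5)
A=lambda p:(340+(p[0]+.5)/5-.5,240+(p[1]+.5)/5-.5)
def quad(n,ps,z):
    w=np.array([ray(s,B(p),z) for p in ps]); e=w[1]-w[0];f=w[2]-w[3];g=w[3]-w[0];h=w[2]-w[1]
    print(n,"c",w.mean(0),"len",[round(np.linalg.norm(v),3) for v in(e,f,g,h)],"ang",[round(float(np.degrees(np.arctan2(v[1],v[0]))),1) for v in(e,f,g,h)])
quad("demagtop",[(392,32),(762,67),(738,350),(350,318)],.066)
quad("plate_in",[(511,53),(748,77),(727,340),(484,315)],.072)
quad("mat",[(50,118),(302,111),(299,254),(42,262)],.004)
quad("tray",[(50,294),(262,292),(247,535),(28,535)],.022)
for n,p,z in [("sleeve",(420,363),.032),("gear",(452,124),.026),("nut",(689,167),.022)]: print(n,ray(s,A(p),z))
for n,p,z in [("ring",(697,230),.079),("jaw",(543,151),.079),("pl",(414,186),.122)]: print(n,ray(s,B(p),z))
# blob of dark bores and nut top
g=cv2.cvtColor(s["pixels"],cv2.COLOR_RGB2GRAY)
for n,(x,y),z,th in [("sleeve",(424,312),.032,30),("gear",(430,265),.026,20),("nut",(478,273),.022,30)]:
    m=(g[y-12:y+12,x-12:x+12]<th).astype(np.uint8); k,l,st,ce=cv2.connectedComponentsWithStats(m)
    i=1+np.argmax(st[1:,4]); print(n,st[i,4],ray(s,ce[i]+[x-12,y-12],z))
# nut bright top hull
x,y=478,273; m=(g[y-16:y+16,x-16:x+16]); print(m[::2,::2])
E
```

```text
demagtop c [ 0.5698 -0.0051] len [np.float64(0.315), np.float64(0.314), np.float64(0.244), np.float64(0.239)] ang [-96.6, -95.7, 173.3, 173.0]
plate_in c [ 0.5635 -0.0522] len [np.float64(0.2), np.float64(0.196), np.float64(0.221), np.float64(0.221)] ang [-97.0, -96.9, 174.5, 173.4]
mat c [0.5917 0.3351] len [np.float64(0.222), np.float64(0.22), np.float64(0.128), np.float64(0.128)] ang [-89.3, -89.2, -178.4, -179.0]
tray c [0.3965 0.3394] len [np.float64(0.178), np.float64(0.177), np.float64(0.196), np.float64(0.198)] ang [-90.5, -91.1, 179.4, 179.0]
sleeve [ 0.3999 -0.3132]
gear [ 0.5141 -0.3381]
nut [ 0.4917 -0.4524]
ring [ 0.5303 -0.1161]
jaw [0.5985 0.0086]
pl [0.5613 0.1073]
sleeve 89 [ 0.3996 -0.313 ]
gear 140 [ 0.5027 -0.3347]
nut 87 [ 0.4907 -0.4519]
[[125 126 127 130 131 129 127 126 130 130 130 129 130 129 129 128]
 [129 130 128 128 130 130 128 127 129 133 131 128 129 128 127 127]
 [129 130 129 128 129 129 129 131 131  89  88  73  88 129 129 129]
 [133 133 130 128 130 133 114 103  86  63  63  67  65  69 113 130]
 [ 65  88 111 112 133 105  88 100  96  87  71  65  66  66  65  77]
 [ 67  67  66  63  85  90  93  80  86  94  92  87  72  69  66  63]
 [ 68  61  68 115  94  84  24   9  11  30  86 102  94  68  67  65]
 [ 69  64  38  79  96  37   6   9   8   6  45  96  85  67  67  66]
 [ 68  63  36  48  83  25   5  11   8   3  10  87  89  68  67  64]
 [ 67  68  38  45  50  43   7   7  11   9  16  92  89  67  67  66]
 [ 69  70  39  45  53  91  22   4   3   7  47  95  94  68  67 105]
 [ 69  69  39  40  69 100  92  59  49  68  96  95  93  71 109 133]
 [ 68  70  64  43  47  80  92  95  98  94  93  80  68  67  68  67]
 [ 69  69  69  70  63  43  51  56  75  69  70  69  70  68  68  68]
 [ 69  69  70  70  69  71  59  56  65  69  66  68  69  69  69  67]
 [ 69  69  70  70  68  68  69  70  69  70  69  70  70  68  69  69]]
```

```bash
cat >> h.py <<'E'
from scipy.spatial.transform import Rotation as Ro
def down(yaw):
    a=np.radians(yaw); y=np.array([np.cos(a),np.sin(a),0]); z=np.array([0,0,-1.]); return np.c_[np.cross(y,z),y,z]
def go(x,y,z,yaw,frm=None):
    "shift (tool axes, mm) and turn (deg) from the pose now, or from (x,y,z,yaw), to a pose with tool y at yaw"
    o=manip.observe()
    p,R=(o["tcp_pos"],Ro.from_rotvec(o["tool_rot"]).as_matrix()) if frm is None else (np.array(frm[:3]),down(frm[3]))
    d=R.T@(np.array([x,y,z])-p)*1e3; r=np.degrees(Ro.from_matrix(R.T@down(yaw)).as_rotvec())
    print("xyz",d.round(1).tolist(),"rot",r.round(1).tolist())
E
python3 -c "
from h import *
go(.5653,-.0521,.20,-28.7)"
```

```text
xyz [-562.0, -444.5, 31.3] rot [-0.0, 0.1, 105.3]
```

>>> step_arm(xyz=[[-562, -444.5, 31], [-562, -444.5, 31], [-562, -444.5, 31], [-562, -444.5, 31], [-562, -444.5, 31], [-562, -444.5, 31], [-562, -444.5, 31], [-562, -444.5, 31], [-562, -444.5, 31], [-562, -444.5, 31]], rot=[[0, 0, 105], [0, 0, 105], [0, 0, 105], [0, 0, 105], [0, 0, 105], [0, 0, 105], [0, 0, 105], [0, 0, 105], [0, 0, 105], [0, 0, 105]], fingers=[0.5, 0.5, 0.5, 0.5, 0.5, 0.5, 0.5, 0.5, 0.5, 0.5])

```text
clock: 1.03
tcp_pos: [0.3801, 0.1819, 0.2134]
tool_rot: [2.13, 2.309, 0.001]
ft_force: [1.0, 0.8, -0.7]
gripper_width: 0.0428
grip_force: 0.0
```

```bash
python3 -c "
from h import *
print(manip.observe());go(.5653,-.0521,.20,-28.7)"
```

```text
{'clock': 1.0333, 'joint_positions': array([ 4.46385816e-01, -6.96492953e-02, -2.80513160e-01,  1.35929213e+00,
        7.67672872e-05,  1.93628029e+00]), 'qd': array([-1.17825642,  0.17588545,  0.11282059, -0.07204003,  0.00182522,
        0.32237277]), 'tau': array([  6.80423722, -33.95407677,  34.1016233 ,   0.80722108,
        -0.08367971,  -0.3580124 ]), 'tcp_pos': array([0.38011056, 0.18194807, 0.2133672 ]), 'tool_rot': array([2.12967682e+00, 2.30933709e+00, 9.78891241e-04]), 'ft_force': array([ 0.98031364,  0.78217354, -0.6516968 ]), 'moment': array([ 0.05569666, -0.05215539, -0.00080618]), 'grip_force': 0.0, 'gripper_width': 0.042814764541599014}
xyz [-248.3, 165.7, 13.4] rot [0.0, -0.0, 33.3]
```

>>> step_arm(xyz=[[-248, 166, 13], [-248, 166, 13], [-248, 166, 13], [-248, 166, 13], [-248, 166, 13], [-248, 166, 13], [-248, 166, 13], [-248, 166, 13], [-248, 166, 13], [-248, 166, 13]], rot=[[0, 0, 33], [0, 0, 33], [0, 0, 33], [0, 0, 33], [0, 0, 33], [0, 0, 33], [0, 0, 33], [0, 0, 33], [0, 0, 33], [0, 0, 33]], fingers=[0.5, 0.5, 0.5, 0.5, 0.5, 0.5, 0.5, 0.5, 0.5, 0.5])

```text
clock: 1.87
tcp_pos: [0.5659, -0.0489, 0.1997]
tool_rot: [-2.693, -1.616, 0.002]
ft_force: [-0.3, 0.2, -0.3]
gripper_width: 0.0427
grip_force: 0.0
```

```bash
python3 -c "
from h import *
go(.5653,-.0521,.20,-28.7);s=eyes.snapshot('wrist');print(s['mount'],s['intrinsics']);cv2.imwrite('pics/w1.png',s['pixels'][:,:,::-1])"
```

```text
xyz [-3.1, 0.9, -0.3] rot [-0.1, 0.0, 0.6]
[[ 5.87976472e-04 -9.52918228e-01 -3.03226820e-01  7.76672788e-02]
 [ 9.99999797e-01  6.34368039e-04 -5.44955581e-05 -6.21268509e-04]
 [ 2.44287214e-04 -3.03226727e-01  9.52918408e-01 -1.43809324e-01]
 [ 0.00000000e+00  0.00000000e+00  0.00000000e+00  1.00000000e+00]] [[371.64829954   0.         315.65331854]
 [  0.         371.64829954 234.13362643]
 [  0.           0.           1.        ]]
```

View pics/w1.png

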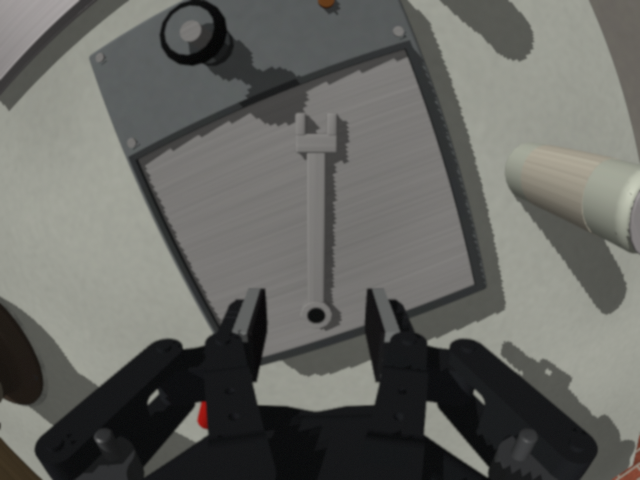

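The wrist view has the spanner vertical and centred between the fingers, with its ring at (316,315) and its jaw at (316,133). The plunger head is at (193,32).

```bash
cat >> h.py <<'E'
def wray(s,o,p,z):
    K=s["intrinsics"]; M=np.array(s["mount"]); u=np.array([(p[0]-K[0][2]),(p[1]-K[1][2])])/K[0][0]; r=np.linalg.norm(u)
    d=np.r_[np.sin(r)*u/max(r,1e-9),np.cos(r)]; R=Ro.from_rotvec(o["tool_rot"]).as_matrix()
    c=R@M[:3,3]+o["tcp_pos"]; d=R@M[:3,:3]@d; return (c+d*(z-c[2])/d[2])[:2]
E
python3 -c "
from h import *
o=manip.observe();s=eyes.snapshot('wrist')
for p,z in [((316,315),.079),((316,220),.078),((316,133),.079),((193,32),.122),((190,29),.122)]: print(wray(s,o,p,z).round(4))
go(.5653,-.0521,.20,-28.7)
go(.5653,-.0521,.073,-28.7)"
```

```text
[ 0.5296 -0.1151]
[ 0.5671 -0.0444]
[0.5971 0.0122]
[0.563  0.1067]
[0.5622 0.1096]
xyz [-3.9, 1.8, 0.5] rot [-0.0, -0.0, 0.7]
xyz [-3.9, 1.9, 127.5] rot [-0.0, -0.0, 0.7]
```

>>> step_arm(xyz=[[-3, 2, 30], [-3, 2, 60], [-3, 2, 90], [-3, 2, 110], [-3, 2, 120], [-3, 2, 127], [-3, 2, 127], [-3, 2, 127]], rot=[[0, 0, 0.5], [0, 0, 0.5], [0, 0, 0.5], [0, 0, 0.5], [0, 0, 0.5], [0, 0, 0.5], [0, 0, 0.5], [0, 0, 0.5]], fingers=[0.5, 0.5, 0.5, 0.5, 0.5, 0.5, 0.5, 0.5])

```text
clock: 2.63
tcp_pos: [0.5671, -0.0519, 0.0745]
tool_rot: [2.699, 1.607, 0.002]
ft_force: [-0.4, -0.1, -0.1]
gripper_width: 0.0427
grip_force: 0.0
```

>>> step_arm(xyz=[[0, 0, 0], [0, 0, 0], [0, 0, 0], [0, 0, 0], [0, 0, 0], [0, 0, 0], [0, 0, 0], [0, 0, 0], [0, 0, 0], [0, 0, 0]], rot=[[0, 0, 0], [0, 0, 0], [0, 0, 0], [0, 0, 0], [0, 0, 0], [0, 0, 0], [0, 0, 0], [0, 0, 0], [0, 0, 0], [0, 0, 0]], fingers=[1, 1, 1, 1, 1, 1, 1, 1, 1, 1])

```text
clock: 3.47
tcp_pos: [0.5674, -0.0523, 0.0749]
tool_rot: [2.699, 1.605, 0.003]
ft_force: [-1.9, 0.6, 6.5]
gripper_width: 0.0115
grip_force: 58.6
```

>>> step_arm(xyz=[[0, 0, -10], [0, 0, -25], [0, 0, -50], [0, 0, -80], [0, 0, -110], [0, 0, -110], [0, 0, -110]], rot=[[0, 0, 0], [0, 0, 0], [0, 0, 0], [0, 0, 0], [0, 0, 0], [0, 0, 0], [0, 0, 0]], fingers=[1, 1, 1, 1, 1, 1, 1])

```text
clock: 4.05
tcp_pos: [0.568, -0.0526, 0.1858]
tool_rot: [2.698, 1.604, 0.006]
ft_force: [-0.3, 0.1, -2.5]
gripper_width: 0.0107
grip_force: 58.7
```

```bash
python3 -c "
from h import *
o=manip.observe();print(o['gripper_width'],o['tcp_pos'],o['ft_force'])
go(.592,.335,.185,0)
s=eyes.snapshot('wrist');cv2.imwrite('pics/w2.png',s['pixels'][:,:,::-1])"
```

```text
0.010656010784522333 [ 0.56795409 -0.05261922  0.18584242] [-0.34340811  0.13209803 -2.48998591]
xyz [352.0, -164.0, 0.8] rot [0.3, -0.0, -28.5]
```

View pics/w2.png

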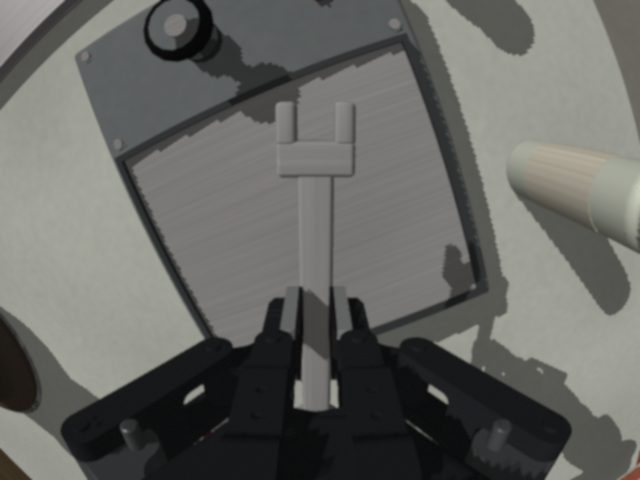

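The spanner is held square in the fingers, jaw at (316,155) and shank at (316,260). Next it goes over the mat.

>>> step_arm(xyz=[[30, -14, 0], [65, -30, 0], [105, -49, 0], [145, -67, 0], [185, -86, 0], [225, -105, 0], [265, -123, 0], [300, -140, 0], [330, -154, 0], [352, -164, 0]], rot=[[0, 0, -3], [0, 0, -6], [0, 0, -9], [0, 0, -12], [0, 0, -15], [0, 0, -18], [0, 0, -21], [0, 0, -24], [0, 0, -27], [0, 0, -28.5]], fingers=[1, 1, 1, 1, 1, 1, 1, 1, 1, 1])

```text
clock: 4.93
tcp_pos: [0.5894, 0.3389, 0.1806]
tool_rot: [-2.215, -2.225, 0.004]
ft_force: [0.8, -0.2, -2.1]
gripper_width: 0.0107
grip_force: 58.8
```

>>> step_arm(xyz=[[0, 0, 30], [0, 0, 65], [0, 0, 100], [0, 0, 130], [0, 0, 150], [0, 0, 160], [0, 0, 160]], rot=[[0, 0, 0], [0, 0, 0], [0, 0, 0], [0, 0, 0], [0, 0, 0], [0, 0, 0], [0, 0, 0]], fingers=[1, 1, 1, 1, 1, 1, 1])

```text
clock: 5.52
tcp_pos: [0.5881, 0.3337, 0.0188]
tool_rot: [-2.22, -2.22, 0.011]
ft_force: [-0.1, 0.2, -2.4]
gripper_width: 0.011
grip_force: 58.8
```

```bash
python3 -c "
from h import *
o=manip.observe();print(o['gripper_width'],o['tcp_pos'],o['ft_force'])
go(.592,.335,.0105,0)
s=eyes.snapshot('wrist');cv2.imwrite('pics/w3.png',s['pixels'][:,:,::-1])"
```

```text
0.010968936231489618 [0.58807923 0.33373229 0.01879043] [-0.11534317  0.22958303 -2.35038391]
xyz [1.3, 4.0, 8.3] rot [-0.4, 0.2, -0.0]
```

View pics/w3.png

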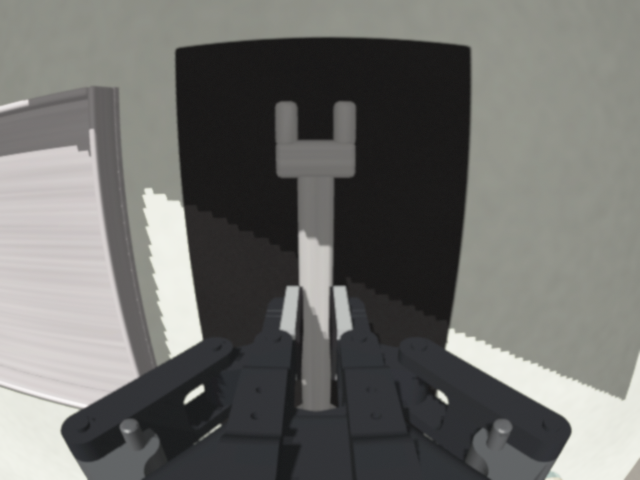

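The spanner sits centred over the mat, jaw at (316,155) and mat edges at x = 180 and 468. I'll lower it the last few millimetres and release.

>>> step_arm(xyz=[[1, 3, 4], [1, 3, 7], [1, 3, 8], [1, 3, 9], [1, 3, 9], [1, 3, 9]], rot=[[0, 0, 0], [0, 0, 0], [0, 0, 0], [0, 0, 0], [0, 0, 0], [0, 0, 0]], fingers=[1, 1, 1, 1, 1, 1])

```text
clock: 6.07
tcp_pos: [0.5938, 0.3363, 0.0148]
tool_rot: [2.222, 2.221, 0.001]
ft_force: [0.0, 0.1, -2.2]
gripper_width: 0.0111
grip_force: 58.9
```

>>> step_arm(xyz=[[0, 0, 0], [0, 0, 0], [0, 0, 0], [0, 0, 0], [0, 0, 0], [0, 0, -20], [0, 0, -60], [0, 0, -100], [0, 0, -140], [0, 0, -180]], rot=[[0, 0, 0], [0, 0, 0], [0, 0, 0], [0, 0, 0], [0, 0, 0], [0, 0, 0], [0, 0, 0], [0, 0, 0], [0, 0, 0], [0, 0, 0]], fingers=[0.5, 0.5, 0.5, 0.5, 0.5, 0.5, 0.5, 0.3, 0, 0])

```text
clock: 6.9
tcp_pos: [0.5933, 0.336, 0.1963]
tool_rot: [2.222, 2.221, 0.0]
ft_force: [1.3, -0.2, -0.2]
gripper_width: 0.0769
grip_force: 0.0
```

```bash
python3 -c "
from h import *
o=manip.observe();print(o['joint_positions'])
s=eyes.snapshot('top');x=s['pixels'][:,:,::-1];x=np.clip(x*1.5,0,255).astype(np.uint8)
a=cv2.resize(x[180:370,100:260],None,fx=2.5,fy=2.5);b=cv2.resize(x[240:360,400:560],None,fx=2.5,fy=2.5,interpolation=cv2.INTER_CUBIC)
b=cv2.copyMakeBorder(b,0,a.shape[0]-b.shape[0],0,0,0);cv2.imwrite('pics/t2.png',np.hstack([a,b]))
go(.3996,-.313,.2,-90);go(.3996,-.313,.2,90)"
```

```text
[ 5.15326634e-01  4.34705420e-01  2.91518147e-01  1.42751965e+00
 -1.51276197e-05  2.08641107e+00]
xyz [-650.3, -195.7, -0.0] rot [0.2, -0.7, 90.0]
xyz [-650.3, -195.7, -0.0] rot [0.7, 0.2, -90.0]
```

View pics/t2.png

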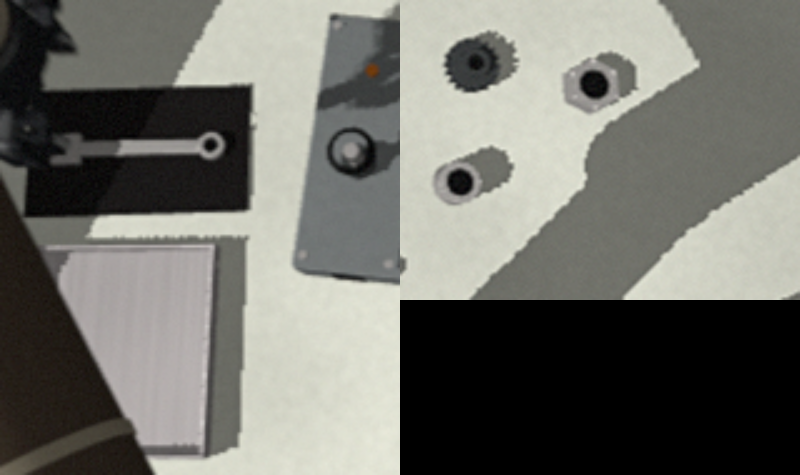

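The spanner lies fully on the mat, ring at crop (210,145) with the shank running left. All three parts are still where they were. Next is a hover over the parts.

```bash
python3 -c "
from h import *
go(.485,-.41,.22,90); go(.485,-.41,.22,90,(.557,-.034,.215,60))"
```

```text
xyz [-747.2, -110.0, -19.7] rot [0.7, 0.2, -90.0]
xyz [-125.6, -361.6, -5.0] rot [0.0, 0.0, -30.0]
```

>>> step_arm(xyz=[[-747, -110, -20], [-747, -110, -20], [-747, -110, -20], [-747, -110, -20], [-747, -110, -20], [-747, -110, -20], [-747, -110, -20], [-747, -110, -20], [-747, -110, -20], [-747, -110, -20]], rot=[[0, 0, -90], [0, 0, -90], [0, 0, -90], [0, 0, -90], [0, 0, -90], [0, 0, -90], [0, 0, -90], [0, 0, -90], [0, 0, -90], [0, 0, -90]], fingers=[0, 0, 0, 0, 0, 0, 0, 0, 0, 0])

```text
clock: 7.78
tcp_pos: [0.5353, -0.0599, 0.205]
tool_rot: [0.577, 3.088, 0.0]
ft_force: [0.9, -0.5, 0.4]
gripper_width: 0.0853
grip_force: 0.0
```

```bash
python3 -c "
from h import *
print(manip.observe()['joint_positions']);go(.485,-.41,.22,90)"
```

```text
[-1.11467217e-01  1.52098920e-01 -6.64079312e-02  1.35166543e+00
 -2.02551222e-06  2.58074499e-01]
xyz [-79.5, -344.6, -15.0] rot [0.0, 0.0, -21.2]
```

>>> step_arm(xyz=[[-80, -344, -15], [-80, -344, -15], [-80, -344, -15], [-80, -344, -15], [-80, -344, -15], [-80, -344, -15], [-80, -344, -15], [-80, -344, -15], [-80, -344, -15], [-80, -344, -15]], rot=[[0, 0, -21], [0, 0, -21], [0, 0, -21], [0, 0, -21], [0, 0, -21], [0, 0, -21], [0, 0, -21], [0, 0, -21], [0, 0, -21], [0, 0, -21]], fingers=[0, 0, 0, 0, 0, 0, 0, 0, 0, 0])

```text
clock: 8.62
tcp_pos: [0.4828, -0.4131, 0.2189]
tool_rot: [-0.023, -3.141, 0.003]
ft_force: [-0.0, 1.3, -0.1]
gripper_width: 0.0854
grip_force: 0.0
```

```bash
python3 -c "
from h import *
o=manip.observe();s=eyes.snapshot('wrist');print(o['tcp_pos'],o['tool_rot']);cv2.imwrite('pics/w4.png',np.clip(s['pixels'][:,:,::-1]*1.4,0,255).astype(np.uint8))
g=cv2.cvtColor(s['pixels'],cv2.COLOR_RGB2GRAY)
k,l,st,ce=cv2.connectedComponentsWithStats((g<25).astype(np.uint8))
for i in range(1,k):
  if 60<st[i,4]<6000: print(st[i],ce[i].round(1),wray(s,o,ce[i],.022).round(4))"
```

```text
[ 0.48284188 -0.41307149  0.21885309] [-2.25098870e-02 -3.14085178e+00  2.56287662e-03]
[ 14   0  32  13 213] [24.8  4. ] [ 0.232  -0.7426]
[   0    0  125   53 2040] [53.5 22.4] [ 0.2691 -0.6932]
[491  32  36  46 496] [507.7  55. ] [ 0.3313 -0.2226]
[416 103  23  26 466] [426.8 115.4] [ 0.3988 -0.3086]
[263 200  27  26 559] [276.2 212.3] [ 0.4908 -0.4505]
[368 221  24  28 246] [378.  235.9] [ 0.5156 -0.3527]
[388 228  16  15 186] [395.4 234.9] [ 0.5149 -0.3354]
```

View pics/w4.png

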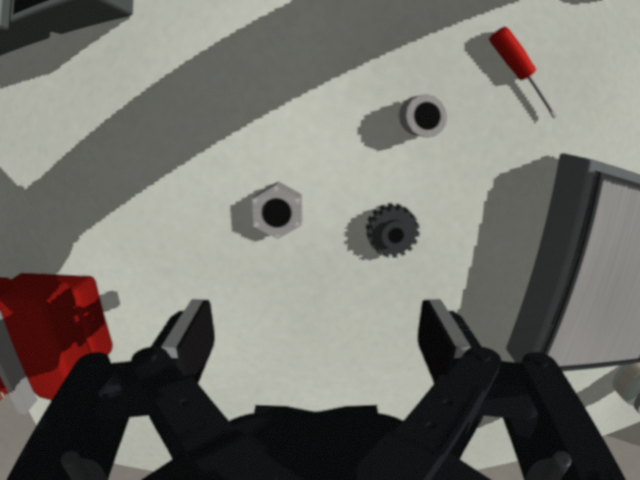

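The parts are clear in the wrist view: nut at (277,212) with its flats facing left and right, gear at (396,235) and sleeve at (427,116). With the tool's y along world y the fingers already line up with the nut's flats.

```bash
python3 -c "
from h import *
o=manip.observe();s=eyes.snapshot('wrist')
print(wray(s,o,(426.8,115.4),.032),wray(s,o,(395.4,234.9),.026))
go(.4908,-.4512,.1,90);go(.4908,-.4512,.003,90)"
```

```text
[ 0.39940042 -0.30888872] [ 0.51406291 -0.33335671]
xyz [-7.6, -42.4, 119.1] rot [0.0, -0.0, -0.6]
xyz [-7.7, -42.5, 216.1] rot [0.0, -0.0, -0.6]
```

>>> step_arm(xyz=[[-8, -35, 20], [-8, -40, 50], [-8, -41, 85], [-8, -41, 120], [-8, -41, 155], [-8, -41, 185], [-8, -41, 205], [-8, -41, 216], [-8, -41, 216], [-8, -41, 216]], rot=[[0, 0, -0.5], [0, 0, -0.5], [0, 0, -0.5], [0, 0, -0.5], [0, 0, -0.5], [0, 0, -0.5], [0, 0, -0.5], [0, 0, -0.5], [0, 0, -0.5], [0, 0, -0.5]], fingers=[0, 0, 0, 0, 0, 0, 0, 0, 0, 0])

```text
clock: 9.55
tcp_pos: [0.4925, -0.4479, 0.0045]
tool_rot: [-0.002, 3.141, 0.0]
ft_force: [0.8, 0.3, 0.7]
gripper_width: 0.0859
grip_force: 0.0
```

>>> step_arm(xyz=[[0, 0, 0], [0, 0, 0], [0, 0, 0], [0, 0, 0], [0, 0, 0], [0, 0, 0], [0, 0, 0], [0, 0, 0], [0, 0, 0], [0, 0, 0]], rot=[[0, 0, 0], [0, 0, 0], [0, 0, 0], [0, 0, 0], [0, 0, 0], [0, 0, 0], [0, 0, 0], [0, 0, 0], [0, 0, 0], [0, 0, 0]], fingers=[1, 1, 1, 1, 1, 1, 1, 1, 1, 1])

```text
clock: 10.38
tcp_pos: [0.493, -0.4497, 0.006]
tool_rot: [0.0, 3.139, -0.004]
ft_force: [-0.6, -0.2, 6.6]
gripper_width: 0.0444
grip_force: 63.4
```

>>> step_arm(xyz=[[0, 0, -10], [0, 0, -30], [0, 0, -65], [0, 0, -105], [0, 0, -145], [0, 0, -175], [0, 0, -175]], rot=[[0, 0, 0], [0, 0, 0], [0, 0, 0], [0, 0, 0], [0, 0, 0], [0, 0, 0], [0, 0, 0]], fingers=[1, 1, 1, 1, 1, 1, 1])

```text
clock: 10.97
tcp_pos: [0.4938, -0.4504, 0.1877]
tool_rot: [0.0, 3.133, -0.012]
ft_force: [0.0, -0.5, -0.8]
gripper_width: 0.0443
grip_force: 62.6
```

```bash
python3 -c "
from h import *
go(.628,-.062,.178,83);"
```

```text
xyz [-134.1, 388.5, 7.9] rot [-0.4, 0.5, 7.0]
```

>>> step_arm(xyz=[[-12, 35, 0], [-25, 72, 0], [-39, 112, 0], [-52, 150, 0], [-65, 188, 0], [-78, 226, 0], [-91, 264, 0], [-105, 304, 2], [-118, 342, 5], [-129, 375, 7]], rot=[[0, 0, 1], [0, 0, 2], [0, 0, 3], [0, 0, 4], [0, 0, 5], [0, 0, 6], [0, 0, 7], [0, 0, 7], [0, 0, 7], [0, 0, 7]], fingers=[1, 1, 1, 1, 1, 1, 1, 1, 1, 1])

```text
clock: 11.8
tcp_pos: [0.6209, -0.0709, 0.1713]
tool_rot: [-0.19, -3.135, -0.001]
ft_force: [0.2, -0.3, -1.7]
gripper_width: 0.0446
grip_force: 62.5
```

>>> step_arm(xyz=[[-5, 8, 0], [-5, 12, 0], [-5, 12, 10], [-5, 12, 40], [-5, 12, 70], [-5, 12, 85], [-5, 12, 85], [-5, 12, 85]], rot=[[0, 0, 0], [0, 0, 0], [0, 0, 0], [0, 0, 0], [0, 0, 0], [0, 0, 0], [0, 0, 0], [0, 0, 0]], fingers=[1, 1, 1, 1, 1, 1, 1, 1])

```text
clock: 12.47
tcp_pos: [0.626, -0.0639, 0.0858]
tool_rot: [-0.195, -3.133, 0.0]
ft_force: [0.6, -0.6, -1.6]
gripper_width: 0.0443
grip_force: 62.5
```

```bash
python3 -c "
from h import *
print(manip.observe()['ft_force']);go(.628,-.062,.077,83);"
```

```text
[ 0.63983244 -0.62530121 -1.56914436]
xyz [-1.8, 2.1, 8.8] rot [-0.0, -0.2, -0.1]
```

>>> step_arm(xyz=[[-1, 1, 4], [-1, 1, 7], [-1, 1, 9], [-1, 1, 9.5], [-1, 1, 9.5], [-1, 1, 9.5]], rot=[[0, 0, 0], [0, 0, 0], [0, 0, 0], [0, 0, 0], [0, 0, 0], [0, 0, 0]], fingers=[1, 1, 1, 1, 1, 1])

```text
clock: 12.97
tcp_pos: [0.6287, -0.0614, 0.0778]
tool_rot: [0.192, 3.135, -0.0]
ft_force: [0.3, 0.0, -2.1]
gripper_width: 0.0447
grip_force: 62.6
```

>>> step_arm(xyz=[[0, 0, 0], [0, 0, 0], [0, 0, 0], [0, 0, 0], [0, 0, 0], [0, 0, -20], [0, 0, -50], [0, 0, -90], [0, 0, -130], [0, 0, -130]], rot=[[0, 0, 0], [0, 0, 0], [0, 0, 0], [0, 0, 0], [0, 0, 0], [0, 0, 0], [0, 0, 0], [0, 0, 0], [0, 0, 0], [0, 0, 0]], fingers=[0, 0, 0, 0, 0, 0, 0, 0, 0, 0])

```text
clock: 13.8
tcp_pos: [0.6312, -0.0617, 0.2165]
tool_rot: [0.191, 3.124, -0.001]
ft_force: [-0.1, -0.2, 1.1]
gripper_width: 0.0856
grip_force: 0.0
```

```bash
python3 -c "
from h import *
s=eyes.snapshot('top');g=cv2.cvtColor(s['pixels'],cv2.COLOR_RGB2GRAY)
for n,(x,y),z,th in [('sleeve',(424,312),.032,30),('gear',(430,265),.026,20)]:
    k,l,st,ce=cv2.connectedComponentsWithStats((g[y-12:y+12,x-12:x+12]<th).astype(np.uint8));i=1+np.argmax(st[1:,4]);print(n,st[i,4],ray(s,ce[i]+[x-12,y-12],z))
go(.514,-.336,.15,88);go(.514,-.336,.003,88)"
```

```text
sleeve 69 [ 0.39923826 -0.31303412]
gear 22 [ 0.51342597 -0.33774983]
xyz [83.0, -286.5, 62.2] rot [-0.0, 0.5, -5.0]
xyz [84.4, -286.5, 209.2] rot [-0.0, 0.5, -5.0]
```

>>> step_arm(xyz=[[11, -38, 8], [22, -77, 16], [34, -116, 24], [45, -154, 32], [56, -192, 42], [67, -230, 52], [76, -262, 58], [82, -282, 62], [83, -286, 62], [83, -286, 62]], rot=[[0, 0.5, -1], [0, 0.5, -2], [0, 0.5, -3], [0, 0.5, -4], [0, 0.5, -5], [0, 0.5, -5], [0, 0.5, -5], [0, 0.5, -5], [0, 0.5, -5], [0, 0.5, -5]], fingers=[0, 0, 0, 0, 0, 0, 0, 0, 0, 0])

```text
clock: 14.68
tcp_pos: [0.5101, -0.3362, 0.1441]
tool_rot: [-0.059, -3.131, -0.003]
ft_force: [-0.1, 0.8, 0.3]
gripper_width: 0.0855
grip_force: 0.0
```

```bash
python3 -c "
from h import *
o=manip.observe();s=eyes.snapshot('wrist');print(o['tcp_pos'])
go(.514,-.337,.003,88)
g=cv2.cvtColor(s['pixels'],cv2.COLOR_RGB2GRAY)
k,l,st,ce=cv2.connectedComponentsWithStats((g<25).astype(np.uint8))
for i in range(1,k):
  if 60<st[i,4]<3000: print(st[i],ce[i].round(1),wray(s,o,ce[i],.026).round(4))"
```

```text
[ 0.51007667 -0.33615271  0.14414748]
xyz [-4.6, -2.0, 141.6] rot [0.1, -0.5, -0.1]
[  0   0  22  14 139] [7.7 4.5] [ 0.2836 -0.6093]
[453   0  34  25 372] [470.7  10.6] [ 0.3453 -0.2146]
[327  57  35  34 920] [343.7  73.2] [ 0.3982 -0.312 ]
[283 218  21  35 290] [292.4 235.6] [ 0.5145 -0.353 ]
[304 224  21  20 333] [313.8 233.8] [ 0.5137 -0.3371]
[   0  316   34  100 1962] [ 12.3 360.6] [ 0.6576 -0.702 ]
[596 362  21  24 289] [606.1 373.2] [0.7009 0.0046]
```

>>> step_arm(xyz=[[-4, -2, 30], [-4, -2, 65], [-4, -2, 95], [-4, -2, 120], [-4, -2, 135], [-4, -2, 140], [-4, -2, 140], [-4, -2, 140]], rot=[[0, -0.5, 0], [0, -0.5, 0], [0, -0.5, 0], [0, -0.5, 0], [0, -0.5, 0], [0, -0.5, 0], [0, -0.5, 0], [0, -0.5, 0]], fingers=[0, 0, 0, 0, 0, 0, 0, 0])

```text
clock: 15.4
tcp_pos: [0.515, -0.3366, 0.0062]
tool_rot: [0.053, 3.14, 0.0]
ft_force: [0.7, -0.9, -0.2]
gripper_width: 0.0851
grip_force: 0.0
```

>>> step_arm(xyz=[[0, 0, 0], [0, 0, 0], [0, 0, 0], [0, 0, 0], [0, 0, 0], [0, 0, 0], [0, 0, 0], [0, 0, 0], [0, 0, 0], [0, 0, 0]], rot=[[0, 0, 0], [0, 0, 0], [0, 0, 0], [0, 0, 0], [0, 0, 0], [0, 0, 0], [0, 0, 0], [0, 0, 0], [0, 0, 0], [0, 0, 0]], fingers=[1, 1, 1, 1, 1, 1, 1, 1, 1, 1])

```text
clock: 16.23
tcp_pos: [0.5149, -0.3379, 0.0073]
tool_rot: [0.055, 3.138, -0.002]
ft_force: [-0.8, 1.4, 6.1]
gripper_width: 0.0491
grip_force: 61.0
```

>>> step_arm(xyz=[[0, 0, -10], [0, 0, -30], [0, 0, -65], [0, 0, -105], [0, 0, -145], [0, 0, -175], [0, 0, -175]], rot=[[0, 0, 0], [0, 0, 0], [0, 0, 0], [0, 0, 0], [0, 0, 0], [0, 0, 0], [0, 0, 0]], fingers=[1, 1, 1, 1, 1, 1, 1])

```text
clock: 16.82
tcp_pos: [0.5162, -0.3389, 0.189]
tool_rot: [0.055, 3.131, -0.009]
ft_force: [-0.4, -0.9, 0.0]
gripper_width: 0.0487
grip_force: 62.6
```

```bash
python3 -c "
from h import *
go(.5625,-.054,.178,83);"
```

```text
xyz [-36.1, 286.5, 9.7] rot [-0.3, 0.6, 5.0]
```

>>> step_arm(xyz=[[-4, 35, 0], [-9, 73, 0], [-14, 112, 0], [-19, 150, 0], [-24, 190, 0], [-29, 228, 0], [-33, 260, 5], [-36, 280, 9], [-36, 286, 9], [-36, 286, 9]], rot=[[0, 0.5, 1], [0, 0.5, 2], [0, 0.5, 3], [0, 0.5, 4], [0, 0.5, 5], [0, 0.5, 5], [0, 0.5, 5], [0, 0.5, 5], [0, 0.5, 5], [0, 0.5, 5]], fingers=[1, 1, 1, 1, 1, 1, 1, 1, 1, 1])

```text
clock: 17.65
tcp_pos: [0.5596, -0.0513, 0.1713]
tool_rot: [-0.187, -3.126, -0.001]
ft_force: [-0.1, -0.1, -2.0]
gripper_width: 0.049
grip_force: 62.7
```

>>> step_arm(xyz=[[0, 0, 10], [0, 0, 40], [0, 0, 70], [0, 0, 85], [0, 0, 90], [0, 0, 90], [0, 0, 90]], rot=[[0, 0, 0], [0, 0, 0], [0, 0, 0], [0, 0, 0], [0, 0, 0], [0, 0, 0], [0, 0, 0]], fingers=[1, 1, 1, 1, 1, 1, 1])

```text
clock: 18.23
tcp_pos: [0.5594, -0.0537, 0.082]
tool_rot: [-0.194, -3.128, -0.001]
ft_force: [-0.7, -0.8, -1.4]
gripper_width: 0.0493
grip_force: 62.7
```

```bash
python3 -c "
from h import *
print(manip.observe()['ft_force']);go(.5625,-.054,.0775,83);"
```

```text
[-0.65476754 -0.7907712  -1.37905407]
xyz [-3.1, 0.1, 4.5] rot [-0.0, -0.5, -0.1]
```

Lower, release and lift, then on to the sleeve.

>>> step_arm(xyz=[[-3, 0, 3], [-3, 0, 4.5], [-3, 0, 5], [-3, 0, 5], [-3, 0, 5]], rot=[[0, -0.5, 0], [0, -0.5, 0], [0, -0.5, 0], [0, -0.5, 0], [0, -0.5, 0]], fingers=[1, 1, 1, 1, 1])

```text
clock: 18.65
tcp_pos: [0.5629, -0.0533, 0.0774]
tool_rot: [0.192, 3.134, -0.001]
ft_force: [0.3, -1.3, 1.6]
gripper_width: 0.0493
grip_force: 63.1
```

>>> step_arm(xyz=[[0, 0, 0], [0, 0, 0], [0, 0, 0], [0, 0, 0], [0, 0, 0], [0, 0, -20], [0, 0, -50], [0, 0, -90], [0, 0, -130], [0, 0, -130]], rot=[[0, 0, 0], [0, 0, 0], [0, 0, 0], [0, 0, 0], [0, 0, 0], [0, 0, 0], [0, 0, 0], [0, 0, 0], [0, 0, 0], [0, 0, 0]], fingers=[0, 0, 0, 0, 0, 0, 0, 0, 0, 0])

```text
clock: 19.48
tcp_pos: [0.5649, -0.0532, 0.2148]
tool_rot: [0.191, 3.124, -0.001]
ft_force: [0.3, -0.0, 0.2]
gripper_width: 0.0855
grip_force: 0.0
```

```bash
python3 -c "
from h import *
go(.3992,-.3125,.15,88)"
```

```text
xyz [133.6, -277.5, 63.2] rot [-0.0, 0.7, -5.0]
```

>>> step_arm(xyz=[[16, -33, 8], [33, -68, 16], [49, -102, 24], [65, -136, 32], [82, -170, 42], [98, -204, 52], [114, -238, 58], [127, -264, 62], [134, -277, 62], [134, -277, 62]], rot=[[0, 0.5, -1], [0, 0.5, -2], [0, 0.5, -3], [0, 0.5, -4], [0, 0.5, -5], [0, 0.5, -5], [0, 0.5, -5], [0, 0.5, -5], [0, 0.5, -5], [0, 0.5, -5]], fingers=[0, 0, 0, 0, 0, 0, 0, 0, 0, 0])

```text
clock: 20.32
tcp_pos: [0.3935, -0.3137, 0.1441]
tool_rot: [-0.061, -3.131, -0.001]
ft_force: [0.1, 0.8, 0.6]
gripper_width: 0.0856
grip_force: 0.0
```

```bash
python3 -c "
from h import *
o=manip.observe();s=eyes.snapshot('wrist');print(o['tcp_pos'])
g=cv2.cvtColor(s['pixels'],cv2.COLOR_RGB2GRAY)
k,l,st,ce=cv2.connectedComponentsWithStats((g<25).astype(np.uint8))
for i in range(1,k):
  if 60<st[i,4]<3000: print(st[i],ce[i].round(1),wray(s,o,ce[i],.032).round(4))
go(.3992,-.3125,.008,88)"
```

```text
[ 0.39346446 -0.31365782  0.1440711 ]
[413 105  49  64 649] [434.4 138.9] [ 0.3285 -0.2268]
[301 224  33  31 784] [317.2 239.3] [ 0.3996 -0.3124]
[  0 364  31  49 851] [ 10.9 382.9] [ 0.5738 -0.6982]
[592 406  13  12  88] [598.  411.4] [0.6455 0.0364]
xyz [-5.9, 0.1, 136.2] rot [0.0, -0.5, -0.2]
```

>>> step_arm(xyz=[[-6, 0, 30], [-6, 0, 65], [-6, 0, 95], [-6, 0, 118], [-6, 0, 130], [-6, 0, 135], [-6, 0, 135], [-6, 0, 135]], rot=[[0, -0.5, 0], [0, -0.5, 0], [0, -0.5, 0], [0, -0.5, 0], [0, -0.5, 0], [0, -0.5, 0], [0, -0.5, 0], [0, -0.5, 0]], fingers=[0, 0, 0, 0, 0, 0, 0, 0])

```text
clock: 21.03
tcp_pos: [0.401, -0.3115, 0.0101]
tool_rot: [0.053, 3.14, 0.0]
ft_force: [-0.0, 0.5, -0.1]
gripper_width: 0.0852
grip_force: 0.0
```

>>> step_arm(xyz=[[0, 0, 0], [0, 0, 0], [0, 0, 0], [0, 0, 0], [0, 0, 0], [0, 0, 0], [0, 0, 0], [0, 0, 0], [0, 0, 0], [0, 0, 0]], rot=[[0, 0, 0], [0, 0, 0], [0, 0, 0], [0, 0, 0], [0, 0, 0], [0, 0, 0], [0, 0, 0], [0, 0, 0], [0, 0, 0], [0, 0, 0]], fingers=[1, 1, 1, 1, 1, 1, 1, 1, 1, 1])

```text
clock: 21.87
tcp_pos: [0.4007, -0.3123, 0.0106]
tool_rot: [0.055, 3.14, -0.001]
ft_force: [-0.8, 0.4, 6.3]
gripper_width: 0.0382
grip_force: 59.9
```

>>> step_arm(xyz=[[0, 0, -10], [0, 0, -30], [0, 0, -65], [0, 0, -105], [0, 0, -145], [0, 0, -170], [0, 0, -170]], rot=[[0, 0, 0], [0, 0, 0], [0, 0, 0], [0, 0, 0], [0, 0, 0], [0, 0, 0], [0, 0, 0]], fingers=[1, 1, 1, 1, 1, 1, 1])

```text
clock: 22.45
tcp_pos: [0.4021, -0.3134, 0.1861]
tool_rot: [0.055, 3.133, -0.008]
ft_force: [0.6, -0.9, -2.6]
gripper_width: 0.0383
grip_force: 60.7
```

```bash
python3 -c "
from h import *
go(.4975,-.046,.178,83);"
```

```text
xyz [-85.9, 270.6, 7.4] rot [-0.3, 0.5, 5.0]
```

>>> step_arm(xyz=[[-11, 33, 0], [-22, 68, 0], [-33, 104, 0], [-45, 140, 0], [-56, 176, 0], [-67, 212, 0], [-78, 245, 0], [-86, 265, 0], [-88, 270, 0], [-88, 270, 0]], rot=[[0, 0.5, 1], [0, 0.5, 2], [0, 0.5, 3], [0, 0.5, 4], [0, 0.5, 5], [0, 0.5, 5], [0, 0.5, 5], [0, 0.5, 5], [0, 0.5, 5], [0, 0.5, 5]], fingers=[1, 1, 1, 1, 1, 1, 1, 1, 1, 1])

```text
clock: 23.28
tcp_pos: [0.4974, -0.0436, 0.1787]
tool_rot: [-0.187, -3.126, -0.001]
ft_force: [-0.4, -0.4, -1.9]
gripper_width: 0.0379
grip_force: 61.0
```

>>> step_arm(xyz=[[0, 0, 10], [0, 0, 40], [0, 0, 70], [0, 0, 85], [0, 0, 90], [0, 0, 90], [0, 0, 90]], rot=[[0, 0, 0], [0, 0, 0], [0, 0, 0], [0, 0, 0], [0, 0, 0], [0, 0, 0], [0, 0, 0]], fingers=[1, 1, 1, 1, 1, 1, 1])

```text
clock: 23.87
tcp_pos: [0.4966, -0.0458, 0.0899]
tool_rot: [-0.194, -3.127, -0.001]
ft_force: [-0.0, 0.1, -2.2]
gripper_width: 0.038
grip_force: 61.0
```

```bash
python3 -c "
from h import *
print(manip.observe()['ft_force']);go(.4975,-.046,.081,83);"
```

```text
[-0.03399253  0.11127331 -2.22993775]
xyz [-0.9, -0.1, 8.9] rot [-0.0, -0.5, -0.1]
```

>>> step_arm(xyz=[[-1, 0, 5], [-1, 0, 8], [-1, 0, 9.5], [-1, 0, 9.5], [-1, 0, 9.5]], rot=[[0, -0.5, 0], [0, -0.5, 0], [0, -0.5, 0], [0, -0.5, 0], [0, -0.5, 0]], fingers=[1, 1, 1, 1, 1])

```text
clock: 24.28
tcp_pos: [0.498, -0.0452, 0.0806]
tool_rot: [0.192, 3.135, -0.001]
ft_force: [-0.4, -0.9, 1.6]
gripper_width: 0.038
grip_force: 61.4
```

>>> step_arm(xyz=[[0, 0, 0], [0, 0, 0], [0, 0, 0], [0, 0, 0], [0, 0, 0], [0, 0, -20], [0, 0, -50], [0, 0, -90], [0, 0, -130], [0, 0, -130]], rot=[[0, 0, 0], [0, 0, 0], [0, 0, 0], [0, 0, 0], [0, 0, 0], [0, 0, 0], [0, 0, 0], [0, 0, 0], [0, 0, 0], [0, 0, 0]], fingers=[0, 0, 0, 0, 0, 0, 0, 0, 0, 0])

```text
clock: 25.12
tcp_pos: [0.5006, -0.0453, 0.2179]
tool_rot: [0.191, 3.125, -0.0]
ft_force: [0.8, -0.3, 0.9]
gripper_width: 0.0854
grip_force: 0.0
```

```bash
python3 -c "
from h import *
o=manip.observe();s=eyes.snapshot('wrist');cv2.imwrite('pics/w5.png',np.clip(s['pixels'][:,:,::-1]*1.3,0,255).astype(np.uint8))
t=eyes.snapshot('scene');cv2.imwrite('pics/s5.png',cv2.resize(t['pixels'][100:460,120:460,::-1],None,fx=1.6,fy=1.6))
go(.562,.107,.18,83)"
```

```text
xyz [-44.0, 158.7, 32.2] rot [0.0, 0.2, -0.0]
```

View pics/s5.png

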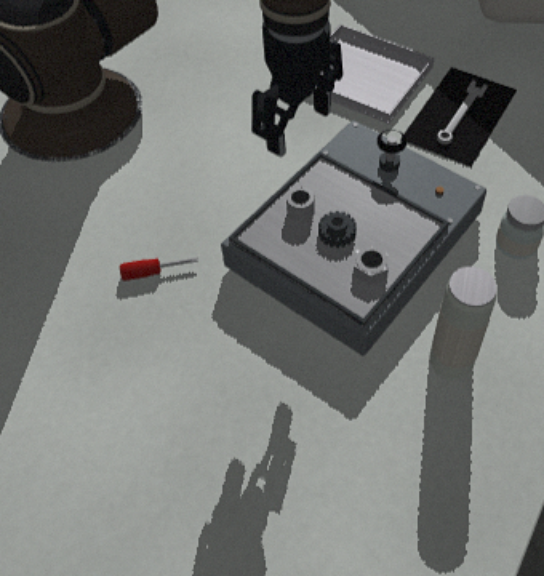

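The scene view shows the sleeve (300,200), gear (337,230) and nut (371,262) all flat on the plate. The spanner is on the mat at (462,112) and the plunger head at (391,137). Now for the plunger, with the fingers shut.

>>> step_arm(xyz=[[-9, 35, 6], [-19, 70, 13], [-29, 105, 20], [-38, 135, 28], [-44, 153, 32], [-44, 158, 32], [-44, 158, 32], [-44, 158, 32]], rot=[[0, 0, 0], [0, 0, 0], [0, 0, 0], [0, 0, 0], [0, 0, 0], [0, 0, 0], [0, 0, 0], [0, 0, 0]], fingers=[1, 1, 1, 1, 1, 1, 1, 1])

```text
clock: 25.88
tcp_pos: [0.5598, 0.106, 0.1771]
tool_rot: [-0.191, -3.134, 0.001]
ft_force: [-0.4, 0.1, -0.5]
gripper_width: 0.0002
grip_force: 0.0
```

```bash
python3 -c "
from h import *
t=eyes.snapshot('scene');print(proj(t,(.562,.107,.122)));p=proj(t,(.562,.107,.122)).astype(int)
c=cv2.resize(t['pixels'][p[1]-30:p[1]+30,p[0]-40:p[0]+40,::-1],None,fx=8,fy=8);cv2.imwrite('pics/p.png',c)
go(.562,.107,.13,83)"
```

```text
[364.64717803 185.6980124 ]
xyz [-1.9, 1.7, 47.7] rot [-0.0, -0.1, -0.0]
```

View pics/p.png

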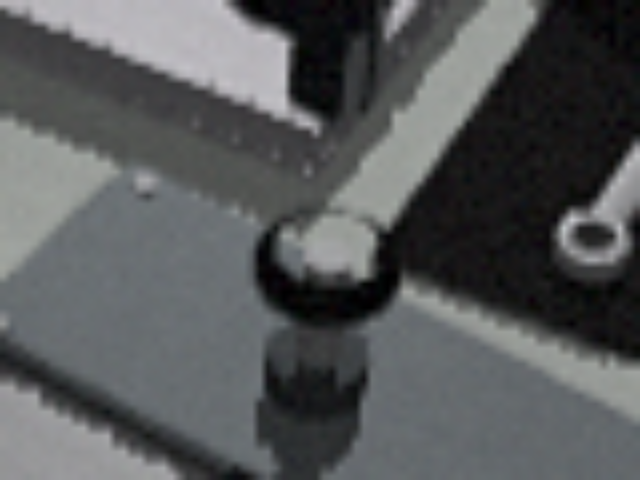

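The head's top is centred at about (328,245) in the crop, within a pixel of the prediction at (320,240). I'll press in stages.

>>> step_arm(xyz=[[-2, 1, 25], [-2, 1, 48], [-2, 1, 52], [-2, 1, 57], [-2, 1, 61], [-2, 1, 66], [-2, 1, 70], [-2, 1, 74], [-2, 1, 76], [-2, 1, 76]], rot=[[0, 0, 0], [0, 0, 0], [0, 0, 0], [0, 0, 0], [0, 0, 0], [0, 0, 0], [0, 0, 0], [0, 0, 0], [0, 0, 0], [0, 0, 0]], fingers=[1, 1, 1, 1, 1, 1, 1, 1, 1, 1])

```text
clock: 26.77
tcp_pos: [0.5629, 0.1064, 0.1042]
tool_rot: [0.193, 3.134, -0.001]
ft_force: [-5.4, -2.5, 10.6]
gripper_width: -0.0004
grip_force: 5.2
```

>>> step_arm(xyz=[[0, 0, 1], [0, 0, 2], [0, 0, 2], [0, 0, 2]], rot=[[0, 0, 0], [0, 0, 0], [0, 0, 0], [0, 0, 0]], fingers=[1, 1, 1, 1])

```text
clock: 27.1
tcp_pos: [0.5629, 0.1064, 0.1027]
tool_rot: [0.193, 3.133, -0.001]
ft_force: [-5.9, -2.8, 9.9]
gripper_width: -0.0001
grip_force: 5.5
```

>>> step_arm(xyz=[[0, 0, 1], [0, 0, 2], [0, 0, 3], [0, 0, 3], [0, 0, 3]], rot=[[0, 0, 0], [0, 0, 0], [0, 0, 0], [0, 0, 0], [0, 0, 0]], fingers=[1, 1, 1, 1, 1])

```text
clock: 27.52
tcp_pos: [0.563, 0.1064, 0.1019]
tool_rot: [0.193, 3.132, -0.0]
ft_force: [-11.8, -3.1, 24.7]
gripper_width: 0.0001
grip_force: 11.8
```

The force jumped to 25 N at z = 0.102, so the plunger is at its stop. I'll hold it for 2.5 s.

>>> step_arm(xyz=[[0, 0, 0], [0, 0, 0], [0, 0, 0], [0, 0, 0], [0, 0, 0], [0, 0, 0], [0, 0, 0], [0, 0, 0], [0, 0, 0], [0, 0, 0]], rot=[[0, 0, 0], [0, 0, 0], [0, 0, 0], [0, 0, 0], [0, 0, 0], [0, 0, 0], [0, 0, 0], [0, 0, 0], [0, 0, 0], [0, 0, 0]], fingers=[1, 1, 1, 1, 1, 1, 1, 1, 1, 1])

```text
clock: 28.35
tcp_pos: [0.563, 0.1064, 0.1019]
tool_rot: [0.193, 3.132, -0.0]
ft_force: [-10.9, -4.5, 23.1]
gripper_width: 0.0001
grip_force: 11.8
```

>>> step_arm(xyz=[[0, 0, 0], [0, 0, 0], [0, 0, 0], [0, 0, 0], [0, 0, 0], [0, 0, 0], [0, 0, 0], [0, 0, 0], [0, 0, 0], [0, 0, 0]], rot=[[0, 0, 0], [0, 0, 0], [0, 0, 0], [0, 0, 0], [0, 0, 0], [0, 0, 0], [0, 0, 0], [0, 0, 0], [0, 0, 0], [0, 0, 0]], fingers=[1, 1, 1, 1, 1, 1, 1, 1, 1, 1])

```text
clock: 29.18
tcp_pos: [0.563, 0.1064, 0.1019]
tool_rot: [0.193, 3.132, -0.0]
ft_force: [-11.5, -3.8, 23.5]
gripper_width: -0.0001
grip_force: 11.8
```

>>> step_arm(xyz=[[0, 0, 0], [0, 0, 0], [0, 0, 0], [0, 0, 0], [0, 0, 0], [0, 0, 0], [0, 0, 0], [0, 0, 0], [0, 0, 0], [0, 0, 0]], rot=[[0, 0, 0], [0, 0, 0], [0, 0, 0], [0, 0, 0], [0, 0, 0], [0, 0, 0], [0, 0, 0], [0, 0, 0], [0, 0, 0], [0, 0, 0]], fingers=[1, 1, 1, 1, 1, 1, 1, 1, 1, 1])

```text
clock: 30.02
tcp_pos: [0.563, 0.1064, 0.1019]
tool_rot: [0.193, 3.132, -0.0]
ft_force: [-10.6, -3.7, 23.8]
gripper_width: -0.0002
grip_force: 11.8
```

>>> step_arm(xyz=[[0, 0, -8], [0, 0, -16], [0, 0, -24], [0, 0, -34], [0, 0, -40], [0, 0, -40], [0, 0, -40], [0, 0, -40], [0, 0, -40], [0, 0, -40]], rot=[[0, 0, 0], [0, 0, 0], [0, 0, 0], [0, 0, 0], [0, 0, 0], [0, 0, 0], [0, 0, 0], [0, 0, 0], [0, 0, 0], [0, 0, 0]], fingers=[1, 1, 1, 1, 1, 1, 1, 1, 1, 1])

```text
clock: 30.85
tcp_pos: [0.5624, 0.1071, 0.1362]
tool_rot: [-0.192, -3.135, 0.0]
ft_force: [0.5, -0.4, 0.0]
gripper_width: -0.0001
grip_force: 0.0
```

```bash
cat >> h.py <<'E'
def bores(x0,x1,y0,y1,z,th=25,cam="top"):
    s=eyes.snapshot(cam);g=cv2.cvtColor(s["pixels"],cv2.COLOR_RGB2GRAY)
    k,l,st,ce=cv2.connectedComponentsWithStats((g<th).astype(np.uint8))
    for i in range(1,k):
        if 8<st[i,4]<400:
            w=ray(s,ce[i],z)
            if x0<w[0]<x1 and y0<w[1]<y1: print(cam,st[i,2:5],w.round(4))
E
python3 -c "
from h import *
bores(.46,.67,-.15,.03,.096);bores(.46,.67,-.15,.03,.096,cam='scene')"
```

```text
top [ 9  2 11] [ 0.6606 -0.1196]
top [12 11 98] [ 0.6307 -0.0843]
top [ 6 11 19] [ 0.5642 -0.0692]
top [ 6  7 28] [ 0.5616 -0.0528]
top [10 10 72] [ 0.4977 -0.0449]
scene [4 7 9] [ 0.486  -0.0451]
scene [17  9 36] [ 0.567  -0.0782]
scene [11  4 22] [ 0.5797 -0.086 ]
scene [ 13  10 104] [ 0.6319 -0.0867]
```

All three parts are still on the plate; the nut has shifted about 2 cm to (0.631, −0.085) but is well inside the rim. Now the second cycle.

>>> step_arm(xyz=[[0, 0, 10], [0, 0, 16], [0, 0, 21], [0, 0, 26], [0, 0, 31], [0, 0, 35], [0, 0, 38], [0, 0, 40], [0, 0, 40], [0, 0, 40]], rot=[[0, 0, 0], [0, 0, 0], [0, 0, 0], [0, 0, 0], [0, 0, 0], [0, 0, 0], [0, 0, 0], [0, 0, 0], [0, 0, 0], [0, 0, 0]], fingers=[1, 1, 1, 1, 1, 1, 1, 1, 1, 1])

```text
clock: 31.78
tcp_pos: [0.5631, 0.1073, 0.1018]
tool_rot: [0.192, 3.131, 0.002]
ft_force: [-11.7, -2.1, 33.1]
gripper_width: -0.0001
grip_force: 16.5
```

>>> step_arm(xyz=[[0, 0, 0], [0, 0, 0], [0, 0, 0], [0, 0, 0], [0, 0, 0], [0, 0, 0], [0, 0, 0], [0, 0, 0], [0, 0, 0], [0, 0, 0]], rot=[[0, 0, 0], [0, 0, 0], [0, 0, 0], [0, 0, 0], [0, 0, 0], [0, 0, 0], [0, 0, 0], [0, 0, 0], [0, 0, 0], [0, 0, 0]], fingers=[1, 1, 1, 1, 1, 1, 1, 1, 1, 1])

```text
clock: 32.62
tcp_pos: [0.563, 0.1073, 0.1018]
tool_rot: [0.192, 3.131, 0.002]
ft_force: [-11.0, -1.9, 32.8]
gripper_width: 0.0003
grip_force: 16.4
```

>>> step_arm(xyz=[[0, 0, 0], [0, 0, 0], [0, 0, 0], [0, 0, 0], [0, 0, 0], [0, 0, 0], [0, 0, 0], [0, 0, 0], [0, 0, 0], [0, 0, 0]], rot=[[0, 0, 0], [0, 0, 0], [0, 0, 0], [0, 0, 0], [0, 0, 0], [0, 0, 0], [0, 0, 0], [0, 0, 0], [0, 0, 0], [0, 0, 0]], fingers=[1, 1, 1, 1, 1, 1, 1, 1, 1, 1])

```text
clock: 33.45
tcp_pos: [0.563, 0.1073, 0.1018]
tool_rot: [0.192, 3.131, 0.002]
ft_force: [-11.2, -2.7, 32.8]
gripper_width: -0.0001
grip_force: 16.4
```

>>> step_arm(xyz=[[0, 0, 0], [0, 0, 0], [0, 0, 0], [0, 0, 0], [0, 0, 0], [0, 0, 0], [0, 0, 0], [0, 0, 0], [0, 0, 0], [0, 0, 0]], rot=[[0, 0, 0], [0, 0, 0], [0, 0, 0], [0, 0, 0], [0, 0, 0], [0, 0, 0], [0, 0, 0], [0, 0, 0], [0, 0, 0], [0, 0, 0]], fingers=[1, 1, 1, 1, 1, 1, 1, 1, 1, 1])

```text
clock: 34.28
tcp_pos: [0.563, 0.1073, 0.1018]
tool_rot: [0.191, 3.131, 0.002]
ft_force: [-11.4, -1.4, 31.5]
gripper_width: 0.0
grip_force: 16.4
```

>>> step_arm(xyz=[[0, 0, -8], [0, 0, -16], [0, 0, -24], [0, 0, -34], [0, 0, -50], [0, 0, -80], [0, 0, -110], [0, 0, -120], [0, 0, -120], [0, 0, -120]], rot=[[0, 0, 0], [0, 0, 0], [0, 0, 0], [0, 0, 0], [0, 0, 0], [0, 0, 0], [0, 0, 0], [0, 0, 0], [0, 0, 0], [0, 0, 0]], fingers=[1, 1, 1, 1, 1, 1, 0.5, 0, 0, 0])

```text
clock: 35.12
tcp_pos: [0.5628, 0.1072, 0.2164]
tool_rot: [-0.192, -3.136, 0.0]
ft_force: [-0.4, -0.1, -0.6]
gripper_width: 0.0481
grip_force: 0.0
```

```bash
python3 -c "
from h import *
go(.57,-.06,.2,83);bores(.46,.67,-.17,.03,.096)"
```

```text
xyz [-27.6, -165.0, 16.4] rot [-0.0, -0.0, -0.0]
top [ 9  2 10] [ 0.6631 -0.098 ]
top [11 11 96] [ 0.6305 -0.0845]
top [ 4  8 16] [ 0.5629 -0.0706]
top [ 6  6 29] [ 0.5611 -0.0527]
top [10 10 72] [ 0.4977 -0.0449]
```

Both cycles are done. Next is a look from above the plate, before moving the parts to the tray.

>>> step_arm(xyz=[[-5, -35, 3], [-10, -70, 6], [-16, -105, 10], [-22, -140, 13], [-27, -160, 16], [-27, -165, 16], [-27, -165, 16], [-27, -165, 16]], rot=[[0, 0, 0], [0, 0, 0], [0, 0, 0], [0, 0, 0], [0, 0, 0], [0, 0, 0], [0, 0, 0], [0, 0, 0]], fingers=[0, 0, 0, 0, 0, 0, 0, 0])

```text
clock: 35.83
tcp_pos: [0.5687, -0.0595, 0.1996]
tool_rot: [-0.192, -3.133, -0.001]
ft_force: [0.0, 0.2, 0.5]
gripper_width: 0.0855
grip_force: 0.0
```

```bash
python3 -c "
from h import *
o=manip.observe();s=eyes.snapshot('wrist');print(o['tcp_pos'])
g=cv2.cvtColor(s['pixels'],cv2.COLOR_RGB2GRAY);cv2.imwrite('pics/w6.png',np.clip(s['pixels'][:,:,::-1]*1.3,0,255).astype(np.uint8))
k,l,st,ce=cv2.connectedComponentsWithStats((g<25).astype(np.uint8))
for i in range(1,k):
  if 60<st[i,4]<3000: print(st[i],ce[i].round(1),wray(s,o,ce[i],.096).round(4))"
```

```text
[ 0.56872783 -0.05954118  0.19963772]
[ 307  110   36   36 1008] [324.7 127.3] [ 0.4966 -0.0444]
[499 179  12  29 114] [503.1 191.9] [0.5534 0.0824]
[519 178  46  57 820] [533.4 202. ] [0.5637 0.1105]
[314 213  21  20 333] [324.  222.6] [ 0.5614 -0.0524]
[278 300  33  28 746] [294.  313.4] [ 0.63   -0.0834]
[604 363  36  15 248] [617.7 371.7] [0.7786 0.2692]
```

View pics/w6.png

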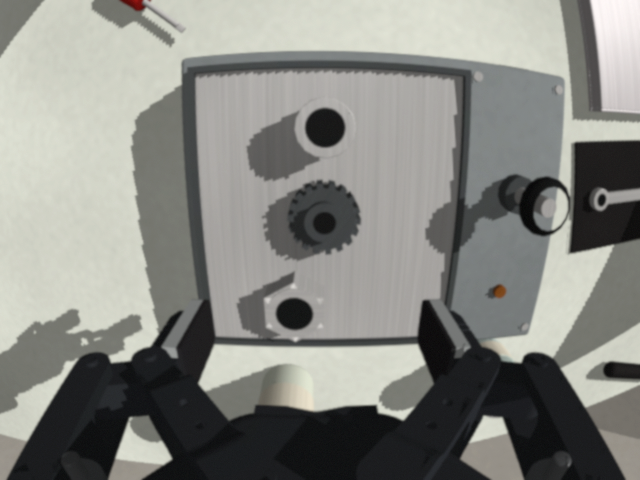

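The plate view shows the sleeve (325,127), gear (324,222) and nut (294,313), all flat and with the nut's flats along the finger axis. The plunger is up at (545,205) and the spanner is on the mat. I'll take the nut first.

```bash
python3 -c "
from h import *
go(.6303,-.084,.0755,83)"
```

```text
xyz [-64.1, -17.4, 124.5] rot [0.0, -0.1, 0.0]
```

>>> step_arm(xyz=[[-35, -10, 0], [-64, -17, 0], [-64, -17, 20], [-64, -17, 55], [-64, -17, 85], [-64, -17, 110], [-64, -17, 121], [-64, -17, 123], [-64, -17, 123]], rot=[[0, 0, 0], [0, 0, 0], [0, 0, 0], [0, 0, 0], [0, 0, 0], [0, 0, 0], [0, 0, 0], [0, 0, 0], [0, 0, 0]], fingers=[0, 0, 0, 0, 0, 0, 0, 0, 0])

```text
clock: 36.63
tcp_pos: [0.6308, -0.0836, 0.0781]
tool_rot: [-0.19, -3.135, -0.0]
ft_force: [-0.3, -0.6, -0.3]
gripper_width: 0.085
grip_force: 0.0
```

>>> step_arm(xyz=[[0, 0, 0], [0, 0, 0], [0, 0, 0], [0, 0, 0], [0, 0, 0], [0, 0, 0], [0, 0, 0], [0, 0, 0], [0, 0, 0], [0, 0, 0]], rot=[[0, 0, 0], [0, 0, 0], [0, 0, 0], [0, 0, 0], [0, 0, 0], [0, 0, 0], [0, 0, 0], [0, 0, 0], [0, 0, 0], [0, 0, 0]], fingers=[1, 1, 1, 1, 1, 1, 1, 1, 1, 1])

```text
clock: 37.47
tcp_pos: [0.6319, -0.0847, 0.0801]
tool_rot: [0.192, 3.132, 0.0]
ft_force: [0.9, 1.1, 6.7]
gripper_width: 0.0442
grip_force: 62.7
```

>>> step_arm(xyz=[[0, 0, -10], [0, 0, -30], [0, 0, -65], [0, 0, -100], [0, 0, -110], [0, 0, -110]], rot=[[0, 0, 0], [0, 0, 0], [0, 0, 0], [0, 0, 0], [0, 0, 0], [0, 0, 0]], fingers=[1, 1, 1, 1, 1, 1])

```text
clock: 37.97
tcp_pos: [0.6326, -0.085, 0.1923]
tool_rot: [0.192, 3.129, -0.001]
ft_force: [0.5, -0.0, -2.5]
gripper_width: 0.0442
grip_force: 61.9
```

```bash
python3 -c "
from h import *
go(.457,.3395,.188,89.3)"
```

```text
xyz [226.1, 399.8, 2.7] rot [-0.0, 0.4, -6.3]
```

>>> step_arm(xyz=[[15, 27, 0], [33, 59, 0], [52, 92, 0], [72, 127, 0], [92, 162, 0], [112, 197, 0], [132, 232, 0], [152, 268, 0], [172, 304, 0], [192, 338, 0]], rot=[[0, 0.4, -1], [0, 0.4, -2], [0, 0.4, -3], [0, 0.4, -4], [0, 0.4, -5], [0, 0.4, -6], [0, 0.4, -6.3], [0, 0.4, -6.3], [0, 0.4, -6.3], [0, 0.4, -6.3]], fingers=[1, 1, 1, 1, 1, 1, 1, 1, 1, 1])

```text
clock: 38.8
tcp_pos: [0.4796, 0.2756, 0.186]
tool_rot: [-0.019, -3.132, 0.001]
ft_force: [1.1, 1.1, -1.5]
gripper_width: 0.0438
grip_force: 61.9
```

```bash
python3 -c "
from h import *
go(.457,.3395,.1,89.3)"
```

```text
xyz [22.6, 63.7, 86.2] rot [-0.1, -0.5, -0.0]
```

>>> step_arm(xyz=[[10, 28, 0], [19, 52, 0], [21, 58, 0], [21, 58, 30], [21, 58, 60], [21, 58, 95], [21, 58, 120], [21, 58, 140], [21, 58, 150], [21, 58, 150]], rot=[[0, -0.3, 0], [0, -0.3, 0], [0, -0.3, 0], [0, -0.3, 0], [0, -0.3, 0], [0, -0.3, 0], [0, -0.3, 0], [0, -0.3, 0], [0, -0.3, 0], [0, -0.3, 0]], fingers=[1, 1, 1, 1, 1, 1, 1, 1, 1, 1])

```text
clock: 39.63
tcp_pos: [0.4581, 0.3306, 0.0344]
tool_rot: [-0.02, -3.135, 0.006]
ft_force: [-1.0, -0.1, -2.0]
gripper_width: 0.0441
grip_force: 61.9
```

```bash
python3 -c "
from h import *
go(.457,.3395,.014,89.3)"
```

```text
xyz [1.1, 8.9, 20.4] rot [-0.2, -0.4, -0.0]
```

>>> step_arm(xyz=[[1, 8, 5], [1, 8, 10], [1, 8, 14], [1, 8, 17], [1, 8, 19], [1, 8, 20], [1, 8, 20]], rot=[[0, -0.4, 0], [0, -0.4, 0], [0, -0.4, 0], [0, -0.4, 0], [0, -0.4, 0], [0, -0.4, 0], [0, -0.4, 0]], fingers=[1, 1, 1, 1, 1, 1, 1])

```text
clock: 40.22
tcp_pos: [0.4592, 0.3406, 0.0182]
tool_rot: [0.019, 3.136, 0.001]
ft_force: [-0.3, 0.4, -1.6]
gripper_width: 0.0444
grip_force: 62.0
```

>>> step_arm(xyz=[[0, 0, 0], [0, 0, 0], [0, 0, 0], [0, 0, 0], [0, 0, 0], [0, 0, -20], [0, 0, -55], [0, 0, -95], [0, 0, -135], [0, 0, -175]], rot=[[0, 0, 0], [0, 0, 0], [0, 0, 0], [0, 0, 0], [0, 0, 0], [0, 0, 0], [0, 0, 0], [0, 0, 0], [0, 0, 0], [0, 0, 0]], fingers=[0, 0, 0, 0, 0, 0, 0, 0, 0, 0])

```text
clock: 41.05
tcp_pos: [0.4579, 0.3403, 0.1951]
tool_rot: [0.019, 3.136, 0.0]
ft_force: [0.7, -0.2, -0.2]
gripper_width: 0.0852
grip_force: 0.0
```

```bash
python3 -c "
from h import *
go(.562,-.0528,.19,83);bores(.46,.67,-.17,.03,.096)"
```

```text
xyz [-108.9, -391.8, 5.5] rot [0.0, 0.3, 6.3]
top [28 31 88] [ 0.6441 -0.1401]
top [ 21  14 136] [ 0.5683 -0.0547]
top [10 10 77] [ 0.4975 -0.0449]
```

>>> step_arm(xyz=[[-11, -38, 0], [-22, -78, 0], [-33, -118, 0], [-44, -158, 0], [-55, -198, 0], [-66, -238, 0], [-77, -278, 0], [-88, -318, 0], [-99, -355, 0], [-109, -390, 0]], rot=[[0, 0, 1], [0, 0, 2], [0, 0, 3], [0, 0, 4], [0, 0, 5], [0, 0, 6.3], [0, 0, 6.3], [0, 0, 6.3], [0, 0, 6.3], [0, 0, 6.3]], fingers=[0, 0, 0, 0, 0, 0, 0, 0, 0, 0])

```text
clock: 41.93
tcp_pos: [0.5628, -0.0531, 0.1938]
tool_rot: [0.193, 3.13, 0.001]
ft_force: [0.7, 0.8, 0.5]
gripper_width: 0.085
grip_force: 0.0
```

>>> step_arm(xyz=[[0, 0, 0], [0, 0, 10], [0, 0, 30], [0, 0, 50], [0, 0, 70], [0, 0, 70], [0, 0, 70]], rot=[[0, 0, 0], [0, 0, 0], [0, 0, 0], [0, 0, 0], [0, 0, 0], [0, 0, 0], [0, 0, 0]], fingers=[0, 0, 0, 0, 0, 0, 0])

```text
clock: 42.52
tcp_pos: [0.5616, -0.0495, 0.1224]
tool_rot: [0.189, 3.134, 0.001]
ft_force: [-0.2, -0.3, 0.8]
gripper_width: 0.0852
grip_force: 0.0
```

```bash
python3 -c "
from h import *
go(.5618,-.0526,.0765,83)"
```

```text
xyz [-0.4, -3.1, 45.9] rot [0.1, 0.1, 0.1]
```

>>> step_arm(xyz=[[0, -3, 15], [0, -3, 30], [0, -3, 40], [0, -3, 45], [0, -3, 45], [0, -3, 45]], rot=[[0, 0, 0], [0, 0, 0], [0, 0, 0], [0, 0, 0], [0, 0, 0], [0, 0, 0]], fingers=[0, 0, 0, 0, 0, 0])

```text
clock: 43.02
tcp_pos: [0.563, -0.0534, 0.0793]
tool_rot: [0.191, 3.13, 0.001]
ft_force: [-0.4, -0.2, 0.2]
gripper_width: 0.0853
grip_force: 0.0
```

>>> step_arm(xyz=[[0, 0, 0], [0, 0, 0], [0, 0, 0], [0, 0, 0], [0, 0, 0], [0, 0, 0], [0, 0, 0], [0, 0, 0], [0, 0, 0], [0, 0, 0]], rot=[[0, 0, 0], [0, 0, 0], [0, 0, 0], [0, 0, 0], [0, 0, 0], [0, 0, 0], [0, 0, 0], [0, 0, 0], [0, 0, 0], [0, 0, 0]], fingers=[1, 1, 1, 1, 1, 1, 1, 1, 1, 1])

```text
clock: 43.85
tcp_pos: [0.5634, -0.0536, 0.08]
tool_rot: [0.191, 3.128, 0.001]
ft_force: [-2.2, -0.0, 5.1]
gripper_width: 0.0487
grip_force: 60.8
```

>>> step_arm(xyz=[[0, 0, -10], [0, 0, -30], [0, 0, -65], [0, 0, -100], [0, 0, -110], [0, 0, -110]], rot=[[0, 0, 0], [0, 0, 0], [0, 0, 0], [0, 0, 0], [0, 0, 0], [0, 0, 0]], fingers=[1, 1, 1, 1, 1, 1])

```text
clock: 44.35
tcp_pos: [0.564, -0.0539, 0.1927]
tool_rot: [0.191, 3.124, 0.001]
ft_force: [0.6, -0.4, -2.4]
gripper_width: 0.0486
grip_force: 62.3
```

```bash
python3 -c "
from h import *
go(.396,.3395,.188,89.3)"
```

```text
xyz [214.8, 370.0, 2.5] rot [0.0, 0.7, -6.3]
```

>>> step_arm(xyz=[[18, 31, 0], [38, 66, 0], [58, 100, 0], [78, 135, 0], [98, 169, 0], [118, 204, 0], [138, 238, 0], [158, 273, 0], [178, 307, 0], [198, 341, 0]], rot=[[0, 0.7, -1], [0, 0.7, -2], [0, 0.7, -3], [0, 0.7, -4], [0, 0.7, -5], [0, 0.7, -6.3], [0, 0.7, -6.3], [0, 0.7, -6.3], [0, 0.7, -6.3], [0, 0.7, -6.3]], fingers=[1, 1, 1, 1, 1, 1, 1, 1, 1, 1])

```text
clock: 45.18
tcp_pos: [0.4054, 0.3099, 0.1861]
tool_rot: [-0.019, -3.133, 0.001]
ft_force: [0.5, 0.3, -1.9]
gripper_width: 0.0486
grip_force: 62.4
```

>>> step_arm(xyz=[[14, 31, 0], [14, 31, 0], [14, 31, 20], [14, 31, 50], [14, 31, 85], [14, 31, 120], [14, 31, 140], [14, 31, 150], [14, 31, 150]], rot=[[0, 0, 0], [0, 0, 0], [0, 0, 0], [0, 0, 0], [0, 0, 0], [0, 0, 0], [0, 0, 0], [0, 0, 0], [0, 0, 0]], fingers=[1, 1, 1, 1, 1, 1, 1, 1, 1])

```text
clock: 45.93
tcp_pos: [0.3905, 0.3383, 0.0345]
tool_rot: [-0.019, -3.13, 0.005]
ft_force: [0.8, 0.6, -1.8]
gripper_width: 0.0486
grip_force: 62.6
```

```bash
python3 -c "
from h import *
go(.397,.3395,.014,89.3)"
```

```text
xyz [-6.7, 1.4, 20.4] rot [-0.2, -0.7, -0.0]
```

>>> step_arm(xyz=[[-6, 1, 5], [-6, 1, 10], [-6, 1, 15], [-6, 1, 18], [-6, 1, 20], [-6, 1, 21], [-6, 1, 21], [-6, 1, 21]], rot=[[0, -0.7, 0], [0, -0.7, 0], [0, -0.7, 0], [0, -0.7, 0], [0, -0.7, 0], [0, -0.7, 0], [0, -0.7, 0], [0, -0.7, 0]], fingers=[1, 1, 1, 1, 1, 1, 1, 1])

```text
clock: 46.6
tcp_pos: [0.3985, 0.3413, 0.0172]
tool_rot: [0.019, 3.136, 0.002]
ft_force: [0.3, -0.4, -1.8]
gripper_width: 0.0483
grip_force: 62.6
```

>>> step_arm(xyz=[[0, 0, 0], [0, 0, 0], [0, 0, 0], [0, 0, 0], [0, 0, 0], [0, 0, -20], [0, 0, -55], [0, 0, -95], [0, 0, -135], [0, 0, -175]], rot=[[0, 0, 0], [0, 0, 0], [0, 0, 0], [0, 0, 0], [0, 0, 0], [0, 0, 0], [0, 0, 0], [0, 0, 0], [0, 0, 0], [0, 0, 0]], fingers=[0, 0, 0, 0, 0, 0, 0, 0, 0, 0])

```text
clock: 47.43
tcp_pos: [0.3971, 0.3407, 0.1938]
tool_rot: [0.019, 3.136, 0.001]
ft_force: [0.6, 0.7, -0.5]
gripper_width: 0.0853
grip_force: 0.0
```

```bash
python3 -c "
from h import *
go(.4972,-.0447,.19,83);bores(.46,.67,-.17,.03,.102)"
```

```text
xyz [-104.8, -384.1, 4.0] rot [0.1, 0.3, 6.3]
top [ 5 49 65] [ 0.5859 -0.1525]
top [10 10 83] [ 0.4973 -0.0447]
```

>>> step_arm(xyz=[[-10, -38, 0], [-21, -77, 0], [-32, -117, 0], [-43, -157, 0], [-54, -197, 0], [-65, -237, 0], [-75, -275, 0], [-86, -315, 0], [-96, -352, 0], [-104, -383, 0]], rot=[[0, 0, 1], [0, 0, 2], [0, 0, 3], [0, 0, 4], [0, 0, 5], [0, 0, 6.3], [0, 0, 6.3], [0, 0, 6.3], [0, 0, 6.3], [0, 0, 6.3]], fingers=[0, 0, 0, 0, 0, 0, 0, 0, 0, 0])

```text
clock: 48.32
tcp_pos: [0.4971, -0.0459, 0.1923]
tool_rot: [0.194, 3.13, 0.002]
ft_force: [0.3, 0.3, 0.3]
gripper_width: 0.0854
grip_force: 0.0
```

>>> step_arm(xyz=[[0, 0, 0], [0, 0, 10], [0, 0, 30], [0, 0, 50], [0, 0, 60], [0, 0, 60], [0, 0, 60]], rot=[[0, 0, 0], [0, 0, 0], [0, 0, 0], [0, 0, 0], [0, 0, 0], [0, 0, 0], [0, 0, 0]], fingers=[0, 0, 0, 0, 0, 0, 0])

```text
clock: 48.9
tcp_pos: [0.4965, -0.0423, 0.1318]
tool_rot: [0.19, 3.132, 0.002]
ft_force: [-0.7, -0.6, -0.1]
gripper_width: 0.0852
grip_force: 0.0
```

```bash
python3 -c "
from h import *
go(.4972,-.0447,.08,83)"
```

```text
xyz [-0.8, -2.4, 51.8] rot [0.1, 0.2, 0.1]
```

>>> step_arm(xyz=[[0, -2, 15], [0, -2, 30], [0, -2, 44], [0, -2, 50], [0, -2, 50], [0, -2, 50]], rot=[[0, 0, 0], [0, 0, 0], [0, 0, 0], [0, 0, 0], [0, 0, 0], [0, 0, 0]], fingers=[0, 0, 0, 0, 0, 0])

```text
clock: 49.4
tcp_pos: [0.4975, -0.0449, 0.083]
tool_rot: [0.191, 3.13, 0.002]
ft_force: [0.1, -0.7, -0.2]
gripper_width: 0.0854
grip_force: 0.0
```

>>> step_arm(xyz=[[0, 0, 0], [0, 0, 0], [0, 0, 0], [0, 0, 0], [0, 0, 0], [0, 0, 0], [0, 0, 0], [0, 0, 0], [0, 0, 0], [0, 0, 0]], rot=[[0, 0, 0], [0, 0, 0], [0, 0, 0], [0, 0, 0], [0, 0, 0], [0, 0, 0], [0, 0, 0], [0, 0, 0], [0, 0, 0], [0, 0, 0]], fingers=[1, 1, 1, 1, 1, 1, 1, 1, 1, 1])

```text
clock: 50.23
tcp_pos: [0.4977, -0.045, 0.0831]
tool_rot: [0.191, 3.129, 0.003]
ft_force: [-0.3, 0.7, 5.7]
gripper_width: 0.0378
grip_force: 60.1
```

>>> step_arm(xyz=[[0, 0, -10], [0, 0, -30], [0, 0, -65], [0, 0, -100], [0, 0, -110], [0, 0, -110]], rot=[[0, 0, 0], [0, 0, 0], [0, 0, 0], [0, 0, 0], [0, 0, 0], [0, 0, 0]], fingers=[1, 1, 1, 1, 1, 1])

```text
clock: 50.73
tcp_pos: [0.4982, -0.0454, 0.1955]
tool_rot: [0.191, 3.125, 0.002]
ft_force: [0.1, 1.1, -2.3]
gripper_width: 0.0381
grip_force: 60.6
```

```bash
python3 -c "
from h import *
go(.339,.3395,.188,89.3);bores(.3,.5,.25,.43,.026)"
```

```text
xyz [205.0, 362.6, 5.9] rot [0.1, 0.6, -6.3]
top [10 10 82] [0.4588 0.3413]
top [11 11 63] [0.4001 0.322 ]
top [ 6  6 29] [0.3969 0.3424]
```

>>> step_arm(xyz=[[18, 31, 0], [37, 66, 0], [56, 100, 0], [75, 133, 0], [94, 167, 0], [113, 201, 0], [132, 235, 0], [151, 268, 0], [170, 302, 0], [189, 335, 0]], rot=[[0, 0.6, -1], [0, 0.6, -2], [0, 0.6, -3], [0, 0.6, -4], [0, 0.6, -5], [0, 0.6, -6.3], [0, 0.6, -6.3], [0, 0.6, -6.3], [0, 0.6, -6.3], [0, 0.6, -6.3]], fingers=[1, 1, 1, 1, 1, 1, 1, 1, 1, 1])

```text
clock: 51.62
tcp_pos: [0.3477, 0.3111, 0.1892]
tool_rot: [-0.019, -3.134, 0.001]
ft_force: [1.3, -0.2, -2.6]
gripper_width: 0.038
grip_force: 60.9
```

>>> step_arm(xyz=[[12, 27, 0], [12, 27, 0], [12, 27, 20], [12, 27, 50], [12, 27, 85], [12, 27, 120], [12, 27, 140], [12, 27, 145], [12, 27, 145]], rot=[[0, 0, 0], [0, 0, 0], [0, 0, 0], [0, 0, 0], [0, 0, 0], [0, 0, 0], [0, 0, 0], [0, 0, 0], [0, 0, 0]], fingers=[1, 1, 1, 1, 1, 1, 1, 1, 1])

```text
clock: 52.37
tcp_pos: [0.3356, 0.3355, 0.0438]
tool_rot: [-0.02, -3.132, 0.005]
ft_force: [0.5, 0.1, -2.7]
gripper_width: 0.0377
grip_force: 61.1
```

```bash
python3 -c "
from h import *
go(.339,.3395,.017,89.3)"
```

```text
xyz [-3.6, 4.1, 26.8] rot [-0.2, -0.5, -0.0]
```

>>> step_arm(xyz=[[-3, 4, 8], [-3, 4, 16], [-3, 4, 21], [-3, 4, 24], [-3, 4, 26], [-3, 4, 27], [-3, 4, 27], [-3, 4, 27]], rot=[[0, -0.5, 0], [0, -0.5, 0], [0, -0.5, 0], [0, -0.5, 0], [0, -0.5, 0], [0, -0.5, 0], [0, -0.5, 0], [0, -0.5, 0]], fingers=[1, 1, 1, 1, 1, 1, 1, 1])

```text
clock: 53.03
tcp_pos: [0.3404, 0.3419, 0.0201]
tool_rot: [0.019, 3.138, 0.003]
ft_force: [0.0, 0.9, -2.6]
gripper_width: 0.0381
grip_force: 61.1
```

>>> step_arm(xyz=[[0, 0, 0], [0, 0, 0], [0, 0, 0], [0, 0, 0], [0, 0, 0], [0, 0, -20], [0, 0, -55], [0, 0, -95], [0, 0, -135], [0, 0, -175]], rot=[[0, 0, 0], [0, 0, 0], [0, 0, 0], [0, 0, 0], [0, 0, 0], [0, 0, 0], [0, 0, 0], [0, 0, 0], [0, 0, 0], [0, 0, 0]], fingers=[0, 0, 0, 0, 0, 0, 0, 0, 0, 0])

```text
clock: 53.87
tcp_pos: [0.3393, 0.3411, 0.1967]
tool_rot: [0.019, 3.138, 0.002]
ft_force: [0.2, 0.8, 0.1]
gripper_width: 0.0857
grip_force: 0.0
```

>>> step_arm(xyz=[[0, 0, 0], [0, 0, 0], [0, 0, 0], [0, 0, 0], [0, 0, 0], [0, 0, 0]], rot=[[0, 0, 0], [0, 0, 0], [0, 0, 0], [0, 0, 0], [0, 0, 0], [0, 0, 0]], fingers=[0, 0, 0, 0, 0, 0])

```text
clock: 54.37
tcp_pos: [0.3392, 0.341, 0.1935]
tool_rot: [0.019, 3.14, -0.0]
ft_force: [0.4, -0.3, 0.7]
gripper_width: 0.0852
grip_force: 0.0
```

```bash
python3 -c "
from h import *
s=eyes.snapshot('wrist');cv2.imwrite('pics/w7.png',np.clip(s['pixels'][:,:,::-1]*1.3,0,255).astype(np.uint8))
s=eyes.snapshot('scene');cv2.imwrite('pics/s7.png',cv2.resize(s['pixels'][60:300,180:500,::-1],None,fx=2.4,fy=2.4))"
```

```text
(no output)
```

View pics/s7.png

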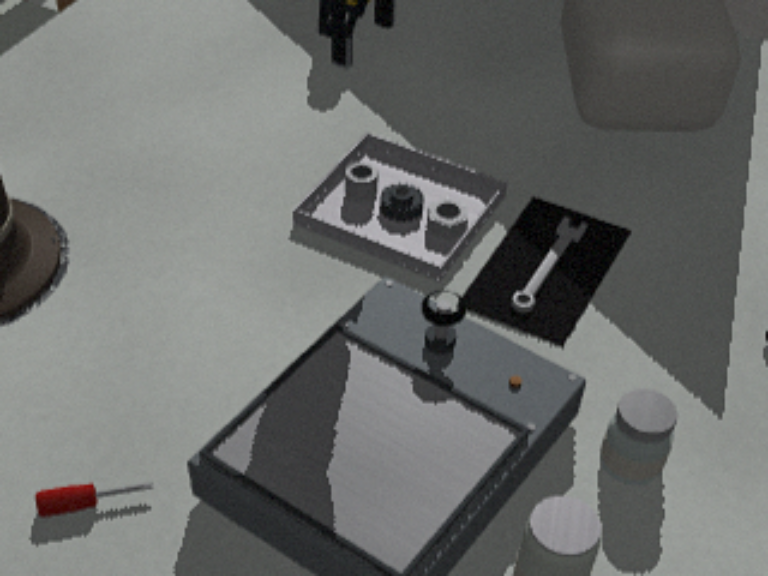

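View pics/w7.png

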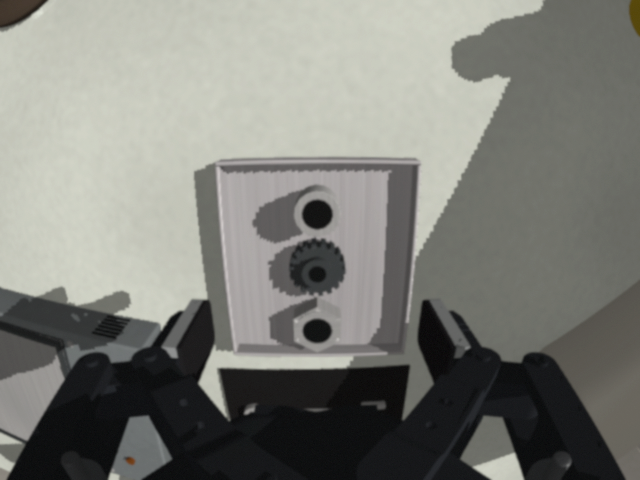

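The final views show the sleeve (316,213), gear (317,270) and nut (317,330) flat and apart in the tray. The spanner is on the mat, the plunger is up, and the spray can, jar and screwdriver are where they started.

```bash
python3 -c "
from cell import manip
print(manip.sign_off())"
```

```text
the job is handed in; nothing more can be done
None
```

The job is done and handed in at about 54 s on the robot's clock: spanner on the mat, two full plunger cycles held about 2.5 s each, and the sleeve, gear and nut flat and unstacked in the tray, with the spray can, jar and screwdriver left alone.

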